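Gauge and sort gessoed frame bars

TASK

Turn the bench caliper's black knob clockwise until the orange spring pointer stands at the blue mark, and let go. Then gauge the frame bars in the order red, yellow, green (whichever are there): set each on the caliper bed, slide the jaw gently shut until its sprung pad gives and presses the bar against both anvil posts, and open the jaw. Lay bars up to 36 mm thick in the blue-lined tray and thicker ones in the orange-lined tray, flat and gesso up, leave the jaw fully open and the pointer at the mark, and disturb nothing else.

Things in the scene. Friction and masses are not known exactly. Their poses are not given: they have to be found in the camera images.
- gauge: bench caliper fixed to the table: aluminium bed 215 x 280 mm, 12 mm thick. Origin on the table surface (underside of the bed); x and y lie in the bed, z up. The bed spans x -75..140, y -130..150. It measures along its y axis, on the line x = 0
- anvil: fixed jaw of the caliper: two upright steel posts, 18 x 20 mm and 34 mm tall above the bed, centred at gauge x = -45 and +45, so 72 mm of free space lies between them; nothing stands behind them. Same origin and axes as the gauge; the contact faces are in the plane gauge y = -80 mm
- anvil_face (a point): point midway between the two anvil posts in the plane of their contact faces: gauge (0, -80, 29) mm
- sled (a joint): position of the caliper's sliding carriage in m: 0 = fully open (face-to-face gap 135 mm), grows as it slides toward the anvil (gauge -y), up to 0.13. Friction about 1.2 N; it stays where it is left
- sled_grip (a point): centre of the upper part of the black upright grip post on the carriage, the place to hold it: post 24 mm (gauge x) by 18 mm (gauge y), orange top, its top 21 mm above this point, free of anything else for 40 mm below it
- jaw: sliding jaw pad of the caliper, steel, 60 mm (gauge x) by 12 mm, top 32 mm above the bed, carried by the carriage on a spring: it starts to yield backward at 3 N and then 1 mm per 0.5 N, up to 15 mm. Yielding shows that contact force registers. Body origin is that of the gauge when the carriage is fully open
- jaw_face (a point): centre of the jaw pad's contact face; gauge (0, 55, 29) mm with the carriage open. Its distance from anvil_face is the thickness of a bar pressed between them; with nothing pressed it is 135 mm minus the sled value
- tension_knob (a joint): black tension knob on a grey pedestal on the caliper bed, turned clockwise seen from above to tighten, value in rad, 0 (slack, as found) to 3.4. Turning swings a spring-loaded orange pointer clockwise on a white dial, 0.5 rad per rad of the knob. It stays where it is left
- tension_knob_grip (a point): on the knob's vertical axis (gauge x 100, y 0), at the height to hold its bar grip: 14 mm wide, 44 mm long, top 7 mm above this point, lying along gauge x at value 0 and turning with the knob
- pointer_tip (a point): tip of the orange pointer, 40 mm from its pivot (gauge x 95, y 85), over the white tension dial (104 mm across)
- mark_tip (a point): inner end of the blue set mark clipped on the dial's edge, also 40 mm from the pivot. The tension is right when the pointer's tip meets the mark's inner end
- ready_tray: wooden tray with BLUE lining, 150 x 220 mm outside, floor 5 mm, rim 12 mm high; origin under its centre, x along the 150 mm side. Bars 36 mm or thinner go here. Fixed
- plane_tray: wooden tray with ORANGE lining, same size, origin and axes. Bars thicker than 36 mm, still to be planed, go here. Fixed
- red_a_mid (a point): centre of a wooden frame bar with a white gessoed top face and a red band near one end (exactly one of red_a and red_b is present): 120 mm long (own x), 36 mm high (z, gesso up), either 32 or 40 mm thick (y) - the caliper tells; about 0.16 kg
- red_b_mid (a point): centre of a wooden frame bar with a white gessoed top face and a red band near one end (exactly one of red_a and red_b is present): 120 mm long (own x), 36 mm high (z, gesso up), either 32 or 40 mm thick (y) - the caliper tells; about 0.16 kg
- yellow_a_mid (a point): centre of a wooden frame bar with a white gessoed top face and a yellow band near one end (exactly one of yellow_a and yellow_b is present): 120 mm long (own x), 36 mm high (z, gesso up), either 32 or 40 mm thick (y) - the caliper tells; about 0.16 kg
- yellow_b_mid (a point): centre of a wooden frame bar with a white gessoed top face and a yellow band near one end (exactly one of yellow_a and yellow_b is present): 120 mm long (own x), 36 mm high (z, gesso up), either 32 or 40 mm thick (y) - the caliper tells; about 0.16 kg
- green_a_mid (a point): centre of a wooden frame bar with a white gessoed top face and a green band near one end (one or neither of green_a and green_b is present): 120 mm long (own x), 36 mm high (z, gesso up), either 32 or 40 mm thick (y) - the caliper tells; about 0.16 kg
- green_b_mid (a point): centre of a wooden frame bar with a white gessoed top face and a green band near one end (one or neither of green_a and green_b is present): 120 mm long (own x), 36 mm high (z, gesso up), either 32 or 40 mm thick (y) - the caliper tells; about 0.16 kg
- ochre_jar: bystander to leave alone: terracotta jar with yellow lid, 54 mm across, 62 mm tall; origin under its centre
- azure_jar: bystander to leave alone: blue jar, 54 mm across, 62 mm tall (not always there); origin under its centre
- palette_bowl: bystander to leave alone: white bowl, 90 mm across, 32 mm tall; origin under its centre
- rinse_cup: bystander to leave alone: green glass cup, 72 mm across, 85 mm tall; origin under its centre
Mind the look-alikes: they are no part of the job. Leave any turquoise look-alike of the part that bears red_a_mid alone.

How it is judged:
By the outcome, as a careful person would: the job done as asked, in the order asked, and still so for the second after the job is handed in, with the robot touching nothing.
Of red_a, red_b only 1 to 1 are there at a start; the rules pass over those that are not, and their reading is None.
Of yellow_a, yellow_b only 1 to 1 are there at a start; the rules pass over those that are not, and their reading is None.
Of green_a, green_b, azure_jar only 1 to 1 are there at a start; the rules pass over those that are not, and their reading is None.
At some moment in a run one of red_a, red_b, yellow_a, yellow_b, green_a, green_b may be knocked a few centimetres aside while the robot is not near it.
Once in a run the grip may slacken for a moment while it holds something.
It also fails if it takes over 210 s, if anything falls off the work surface, if the arm or the gripper's body presses on something with over 40 N, if the wrist force passes 120 N, or if a joint passes its speed limit or range.

ROBOT

A 6-joint arm with a two-finger parallel gripper is mounted at the origin on the work surface. World frame = base frame: x ahead of the robot, y to its left, z up, the work surface at z = 0. Lengths are in m, angles in degrees, forces in N, time in s.
With the tool pointing down it reaches from about 0.325 to 0.775 m from the base axis. Payload 5.5 kg.
Tool frame: the origin (TCP) lies at the very end of the fingers, on their centre line; the grasp point (between the pads) lies 19 mm behind it; z points along the fingers, y is the line along which they close (so a half turn about z gives the same grasp; the last joint's range is limited). The gripper opens to 85 mm and grips with 20 to 120 N. Pads are 22 mm wide; open, the fingers measure 114 mm over their backs; the gripper's body (76 mm by 85 mm) begins 54 mm behind the grasp point. The pads swing forward as they close: fully open they stand 13 mm farther back than shut.
Start: joints at [61.324, 5.22, 70.514, -0, 104.267, -3.249], TCP at [0.258, 0.542, 0.231] pointing down, gripper open.
Joint ranges: [-164.24, 164.24], [-49.07, 125.15], [9.68, 141.18], [-86.29, 266.29], [3.28, 154.24], [-151.56, 151.56]. Speed limits (degrees/s): [147.25, 147.25, 172.46, 180, 180, 180].

INTERFACE

Orientations are given as [roll, pitch, yaw] about the fixed x, y, z axes, in that order (R = Rz(yaw) Ry(pitch) Rx(roll)).
In Python, from workcell import state, snapshot, camera_info, job_done, spot_in, cut_out gives the robot as it stands.
- The arm moves only by the tool carry_out, never from a script. Its argument "increments" is a list that holds one entry, the list of rows, each a list of 7 numbers: the shift along the tool's x, y, z normalised to -1 to 1, where 1 is 200 mm, then the turn, a rotation vector about the tool's x, y, z normalised to -1 to 1, where 1 is 90 degrees, then the finger opening in mm, from 0 to 85.4. In form: [[[dx, dy, dz, wx, wy, wz, gripper], ...]]. A call has 1 to 12 rows; each row shifts and turns the commanded pose from where the row before left it, along the tool's axes as they then stand; what a row does not reach is not made up. A row lasts 1/8 s, in which the tool goes at most 62.5 mm and 10.7 degrees, less where a joint would pass 70% of its speed; a pose out of reach is approached as far as the arm can. A call with a number of a shift or a turn outside -1 to 1 is refused whole. A call with a gripper value outside its range is refused whole. The fingers move at their own pace and stop on an object; "newtons" is the grip in N (left out, the last holds). Time passes only in rows, so rows that do not move let the fingers close. It gives the time, the measured TCP pose, the force, the opening and the grip force at its end, in the units of the state.
- state(): the state, without advancing time (a new reading comes with each control period).
- snapshot(name): name is "scene" or "top" or "wrist"; returns the picture (420x560x3 uint8, blue, green, red); there is no depth.
- camera_info(name): a dict with "vfov" (degrees; the focal length in pixels is half the picture's height over the tangent of half this angle, whatever the lens; pixels are square), "cx", "cy" (the principal point, pixels), "dist" ([k1, k2, p1, p2, k3] as OpenCV has them; the pictures are not rectified), "position" and "attitude" of the camera in the world. Camera axes: x right, y down, z forward; pixel columns grow to the right and rows downward; lengths in m; the calibration is good to about 2 mm. A picture is of the moment at which its call begins: read the wrist's pose just before it. camera_info takes no time and is no camera call; for the wrist camera it gives the pose at the moment of the call.
- job_done(): hands the job in; it is judged then, once.
Trained networks look in the newest picture that a camera, given by its name, has taken for a name from the list of things; names that differ only in an ending like _2 or _b are one class to them, and where a whole thing is asked for, a point or a joint stands for the part that bears it (a point fixed in the world has none). Each returns a list of dicts, best first, with "p" (0 to 1); they miss things now and then, are a little off and sometimes report something else, mostly with a low value. They report only what shows in the picture. A call takes as long as a camera call. They do not tell look-alikes from the thing itself.
- spot_in(camera, query): "position" ([x, y, z] in m, in world coordinates, good to about 4 mm: the middle of the surface that is visible of it).
- cut_out(camera, query): "mask" (420x560 bool, what is visible of it).
The state is a dict: "t": time; "joints": joint angles; "joint_vel": joint speeds; "effort": joint torques, N m; "tool_pos": TCP position; "tcp_rot": TCP orientation; "contact_force": force on the tool from outside, world axes, zero at the start; "torque": the same for the moment, N m; "opening": finger opening in m; "grip_force": force on a finger pad.
Only numpy, scipy, OpenCV 4.12 (cv2) and the standard library are available. Lean on these libraries where they do the work, as an engineer would, in place of code of your own. Each camera call takes 0.05 s, during which the arm holds its last target. There are 200 camera calls.

## Working session

There is one attempt and no reset: what is moved stays moved. The work goes in short steps, Python scripts to look and compute and a tool call to move; the robot and the scene stay as the last step left them, time stands still between calls to the robot, and variables do not carry over. Pictures are saved under pics/ and viewed, at most 14 in all, crops included, and the job is handed in when it is done.

Besides the shell and the picture viewer there is one more tool, called by a JSON object that holds its "method" and its "body". carry_out: Moves the arm, as the interface text tells. Its arguments: {"type":"object","properties":{"increments":{"type":"array","items":{"type":"array","items":{"type":"array","items":{"type":"number"}}}},"newtons":{"type":"number"}},"required":["increments"]}

```bash
mkdir -p pics; python3 - <<'E'
from workcell import *
import cv2,numpy as np
s=state();print(s)
for c in("scene","top"):
    cv2.imwrite(f"pics/{c}0.png",snapshot(c));print(c,camera_info(c))
    for q in["gauge","anvil_face","sled_grip","jaw","tension_knob_grip","pointer_tip","mark_tip","ready_tray","plane_tray","red_a_mid","yellow_a_mid","green_a_mid","ochre_jar","azure_jar","palette_bowl","rinse_cup"]:
        try: print(q,[(np.round(d["position"],3).tolist(),round(d["p"],2)) for d in spot_in(c,q)][:4])
        except Exception as e: print(q,e)
E
```

```text
{'t': 0.0, 'joints': array([ 6.13230770e+01,  5.26592255e+00,  7.05817752e+01,  2.13488218e-04,
        1.04266755e+02, -3.24930239e+00]), 'joint_vel': array([0.01815061, 0.04156791, 0.01746013, 0.07087815, 0.0256246 ,
       0.01315768]), 'effort': array([ 2.79934584e-04, -4.58736813e+01, -4.18019915e+01, -8.16568172e-05,
        1.18414866e-02,  9.12078860e-06]), 'tool_pos': array([0.2574951 , 0.54162953, 0.23012249]), 'tcp_rot': array([-1.79885743e+02, -6.69392813e-03,  1.54572425e+02]), 'contact_force': array([-0.56380606, -0.30697856, -0.38346432]), 'torque': array([-0.0458638 ,  0.0423308 ,  0.01687893]), 'grip_force': 0.0, 'opening': 0.08541001126846723}
scene {'vfov': 55.9742436315081, 'cx': 282.94726445878496, 'cy': 218.87681207997687, 'dist': array([-0.08825621,  0.        ,  0.        ,  0.        ,  0.        ]), 'position': array([1.32723181, 0.36350104, 0.84999839]), 'attitude': array([-130.76226517,    1.04279557,  110.94975015])}
gauge [([0.512, 0.344, 0.009], 0.67)]
anvil_face [([0.571, 0.258, 0.036], 0.68)]
sled_grip [([0.43, 0.394, 0.045], 0.85), ([0.569, 0.258, 0.
[... 1097 characters left out ...]
028], 0.66)]
jaw [([0.445, 0.359, 0.047], 0.68)]
tension_knob_grip [([0.559, 0.37, 0.024], 0.6)]
pointer_tip [([0.501, 0.445, 0.029], 0.49), ([0.417, 0.389, 0.045], 0.41)]
mark_tip []
ready_tray [([0.653, -0.007, 0.006], 0.61), ([0.518, 0.224, 0.046], 0.48)]
plane_tray [([0.5, 0.442, 0.027], 0.61), ([0.461, -0.012, 0.009], 0.58), ([0.515, 0.226, 0.042], 0.56)]
red_a_mid [([0.611, -0.222, 0.034], 0.6), ([0.218, -0.373, 0.037], 0.58), ([0.528, -0.372, 0.033], 0.56), ([0.422, 0.384, 0.047], 0.31)]
yellow_a_mid []
green_a_mid []
ochre_jar [([0.66, -0.38, 0.064], 0.78)]
azure_jar [([0.339, -0.342, 0.061], 0.71)]
palette_bowl [([0.771, 0.206, 0.017], 0.7)]
rinse_cup [([0.747, -0.211, 0.05], 0.91)]
```

View pics/scene0.png

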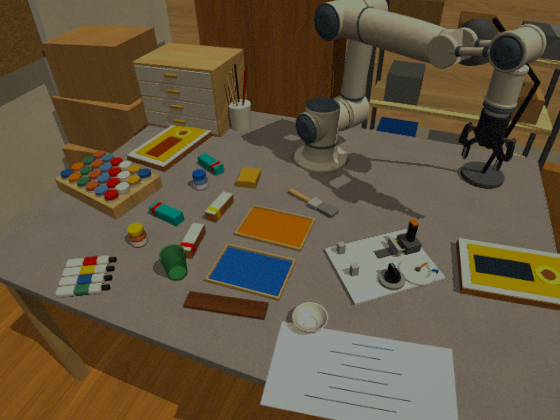

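View pics/top0.png

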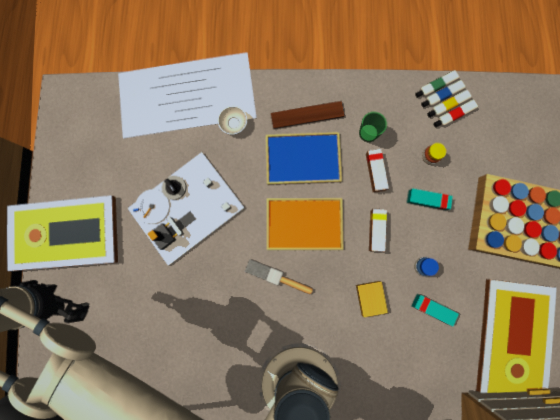

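The red bar (white top, red band) is at top-view (378,170) and scene (193,240). The yellow bar is at top (379,230) and scene (220,206). Turquoise look-alikes lie at top (430,199) and (436,309) and are to be left alone. There is no green bar; the azure jar takes its place. Next I'll enlarge the views and measure the gauge.

```bash
cat > h.py <<'E'
from workcell import *
import cv2,numpy as np
from scipy.spatial.transform import Rotation as R
def K(i): f=210/np.tan(np.radians(i["vfov"])/2); return np.array([[f,0,i["cx"]],[0,f,i["cy"]],[0,0,1.]])
def ray(i,px):
    n=cv2.undistortPoints(np.array(px,float).reshape(-1,1,2),K(i),i["dist"])[:,0]
    return np.c_[n,np.ones(len(n))]@R.from_euler("xyz",i["attitude"],degrees=True).as_matrix().T
def plane(i,px,z):
    r=ray(i,px);p=np.array(i["position"]);return p+r*((z-p[2])/r[:,2])[:,None]
def proj(i,P):
    M=R.from_euler("xyz",i["attitude"],degrees=True).as_matrix()
    c=(np.atleast_2d(P)-i["position"])@M
    return cv2.projectPoints(c.reshape(-1,1,3),np.zeros(3),np.zeros(3),K(i),i["dist"])[0][:,0]
def rect(i,m,z):
    m=m.astype(np.uint8);c=max(cv2.findContours(m,0,1)[0],key=cv2.contourArea)[:,0]
    r=cv2.minAreaRect(plane(i,c,z)[:,:2].astype(np.float32));return r
E
python3 - <<'E'
from h import *
for c in("scene","top"):
    im=snapshot(c);i=camera_info(c)
    for q,z in(("gauge",.012),("ready_tray",.012),("plane_tray",.012),("red_a_mid",.036),("yellow_a_mid",.036)):
        for d in cut_out(c,q)[:3]:
            if d["mask"].sum()>50: print(c,q,round(d["p"],2),rect(i,d["mask"],z))
    if c=="top":
        cr=np.hstack([cv2.resize(im[145:270,120:250],None,fx=3,fy=3,interpolation=2)[:375],cv2.resize(im[145:270,335:465],None,fx=3,fy=3,interpolation=2)]);cv2.imwrite("pics/c1.png",cr)
E
```

```text
scene gauge 0.75 ((0.48257142305374146, 0.35315173864364624), (0.2514532804489136, 0.34301289916038513), 40.383880615234375)
scene ready_tray 0.88 ((0.6609913110733032, -0.006237216293811798), (0.16007936000823975, 0.22443757951259613), 2.084181308746338)
scene plane_tray 0.61 ((0.4657861292362213, -0.011254623532295227), (0.1653011441230774, 0.225312277674675), 0.1861950159072876)
scene plane_tray 0.41 ((0.3767736554145813, 0.4018767476081848), (0.09465886652469635, 0.17974019050598145), 66.08763885498047)
scene plane_tray 0.38 ((0.48543113470077515, 0.3553406894207001), (0.2512750029563904, 0.34707075357437134), 41.28836441040039)
scene red_a_mid 0.87 ((0.6298562288284302, -0.21194466948509216), (0.1469154953956604, 0.05854940786957741), 9.887964248657227)
scene red_a_mid 0.72 ((0.24235977232456207, -0.3636981248855591), (0.162675678730011, 0.0655682161450386), 63.27909469604492)
scene red_a_mid 0.62 ((0.5486505031585693, -0.36112380027770996), (0.15256769955158234, 0.06848499178886414), 78.92161560058594)
top gauge 0.65 ((0.5038286447525024, 0.3423920273780823), (0.223251104354858
[... 231 characters left out ...]
, (0.15001295506954193, 0.21772658824920654), 2.694941282272339)
top plane_tray 0.73 ((0.45698240399360657, -0.009481236338615417), (0.22188839316368103, 0.15381206572055817), 89.4898910522461)
top plane_tray 0.64 ((0.7504709959030151, -0.21206478774547577), (0.07696115225553513, 0.10066206753253937), 45.36384582519531)
top red_a_mid 0.92 ((0.6106159090995789, -0.2189488410949707), (0.12366968393325806, 0.047369565814733505), 7.791749477386475)
top red_a_mid 0.71 ((0.21723672747612, -0.37335437536239624), (0.1278432160615921, 0.041682954877614975), 64.73958587646484)
top red_a_mid 0.61 ((0.5275715589523315, -0.36804232001304626), (0.12889143824577332, 0.04454503953456879), 79.90345764160156)
```

View pics/c1.png

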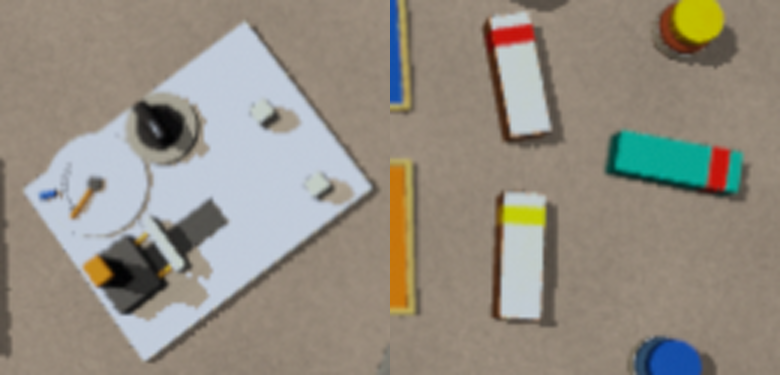

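The crop confirms it: white bars with a red band at crop (520,75) and a yellow band at (522,255); the turquoise one at (675,165) is ignored. On the gauge, the knob's pedestal is at (163,128), the pointer's tip at (73,216) and the mark at (48,195).

```bash
cat >> h.py <<'E'
def fit2(G,W):
    g=np.array(G,float);w=np.array(W)[:,:2];a=g-g.mean(0);b=w-w.mean(0)
    t=np.arctan2((a[:,0]*b[:,1]-a[:,1]*b[:,0]).sum(),(a*b).sum());c,s=np.cos(t),np.sin(t);M=np.array([[c,-s],[s,c]])
    o=w.mean(0)-M@g.mean(0);return o,t,np.linalg.norm(g@M.T+o-w,axis=1)
E
python3 - <<'E'
from h import *
snapshot("wrist");i=camera_info("top")
px=np.array([[246,22],[375,187],[147,361],[25,188]])/3+[120-1/3,145-1/3]
o,t,e=fit2([[.14,-.13],[-.075,-.13],[-.075,.15],[.14,.15]],plane(i,px,.012));print("gauge",o,np.degrees(t),e)
for s in spot_in("top","yellow_a_mid"),spot_in("top","red_a_mid"): print(s[:2])
for nm,pp in(("red",[(490,18),(528,11),(551,133),(511,141)]),("yel",[(503,193),(547,193),(541,320),(500,319)])):
    w=plane(i,(np.array(pp)-[390,0]-1)/3+[335,145],.036);print(nm,w.mean(0),cv2.minAreaRect(w[:,:2].astype(np.float32)))
s=state();c=camera_info("wrist");print(s["tool_pos"],s["tcp_rot"],c)
Rt=R.from_euler("xyz",s["tcp_rot"],degrees=True)
print("cam in tool",Rt.inv().apply(c["position"]-s["tool_pos"]),(Rt.inv()*R.from_euler("xyz",c["attitude"],degrees=True)).as_matrix().round(3))
E
```

```text
gauge [0.48247924 0.31156084] 38.19212056982594 [0.00303653 0.00052994 0.00151694 0.00166815]
[{'position': [0.7729, 0.2079, 0.0172], 'p': 0.59}, {'position': [0.7501, -0.2093, 0.0496], 'p': 0.42}]
[{'position': [0.2174, -0.3733, 0.0345], 'p': 0.8}, {'position': [0.5251, -0.367, 0.0344], 'p': 0.79}]
red [ 0.61231294 -0.22290883  0.036     ] ((0.6121313571929932, -0.22255727648735046), (0.12362176924943924, 0.03936220705509186), 8.913748741149902)
yel [ 0.4382212  -0.22163562  0.036     ] ((0.4384721517562866, -0.22248172760009766), (0.04189319908618927, 0.12125968933105469), 87.61961364746094)
[0.25763317 0.54190007 0.23128768] [1.79998152e+02 6.63961517e-04 1.54572101e+02] {'vfov': 68.27139064772089, 'cx': 277.644792600264, 'cy': 212.55923729653682, 'dist': array([-0.05373344,  0.        ,  0.        ,  0.        ,  0.        ]), 'position': array([0.19046749, 0.57441476, 0.37354269]), 'attitude': array([ 1.63185914e+02, -2.78102336e-02,  6.46134217e+01])}
cam in tool [ 0.07461844  0.0005302  -0.14225586] [[ 0.001 -0.957 -0.289]
 [ 1.     0.001  0.001]
 [-0.    -0.289  0.957]]
```

{"method": "carry_out", "body": {"increments": [[[-0.2225, -0.035, 0.0215, 0, 0, 0, 85], [-0.2225, -0.035, 0.0215, 0, 0, 0, 85], [-0.2225, -0.035, 0.0215, 0, 0, 0, 85], [-0.2225, -0.035, 0.0215, 0, 0, 0, 85], [-0.2225, -0.035, 0.0215, 0, 0, 0, 85], [-0.2225, -0.035, 0.0215, 0, 0, 0, 85], [-0.2225, -0.035, 0.0215, 0, 0, 0, 85]]]}}

```text
t: 3.32
tool_pos: [0.519, 0.3629, 0.2011]
tcp_rot: [180.0, 0.0, 154.6]
contact_force: [0.3, 0.2, -0.7]
opening: 0.0849
grip_force: 0.0
```

{"method": "carry_out", "body": {"increments": [[[0, 0, 0, 0, 0, -0.118, 85], [0, 0, 0, 0, 0, -0.118, 85], [0, 0, 0, 0, 0, -0.118, 85], [0, 0, 0, 0, 0, -0.118, 85], [0, 0, 0, 0, 0, -0.118, 85], [0, 0, 0, 0, 0, -0.118, 85], [0, 0, 0, 0, 0, 0, 85], [0, 0, 0, 0, 0, 0, 85]]]}}

```text
t: 4.32
tool_pos: [0.5179, 0.3639, 0.2011]
tcp_rot: [-180.0, -0.0, -141.9]
contact_force: [-0.8, 0.1, -0.1]
opening: 0.0849
grip_force: 0.0
```

```bash
python3 - <<'E'
from h import *
i=camera_info("wrist");im=snapshot("wrist");print(state()["tool_pos"],state()["tcp_rot"],i["position"])
cv2.imwrite("pics/w1.png",cv2.resize(im,(784,588)))
np.save("w1.npy",im);__import__("pickle").dump(i,open("w1.pkl","wb"))
for q in["anvil_face","sled_grip","jaw_face","tension_knob_grip","pointer_tip","mark_tip"]:
    print(q,[(np.round(d["position"],4).tolist(),round(d["p"],2)) for d in spot_in("wrist",q)][:2])
E
```

```text
[0.51792298 0.36385562 0.20114102] [-1.79998631e+02 -5.71010658e-03 -1.41876297e+02] [0.45929155 0.31946863 0.3434247 ]
anvil_face [([0.5121, 0.2275, 0.0461], 0.68)]
sled_grip [([0.4222, 0.3906, 0.0455], 0.96), ([0.4454, 0.3593, 0.0437], 0.46)]
jaw_face [([0.4189, 0.3899, 0.0489], 0.2)]
tension_knob_grip [([0.5568, 0.3701, 0.0276], 0.95), ([0.6134, 0.0867, 0.003], 0.33)]
pointer_tip [([0.4966, 0.4461, 0.0264], 0.77)]
mark_tip []
```

View pics/w1.png

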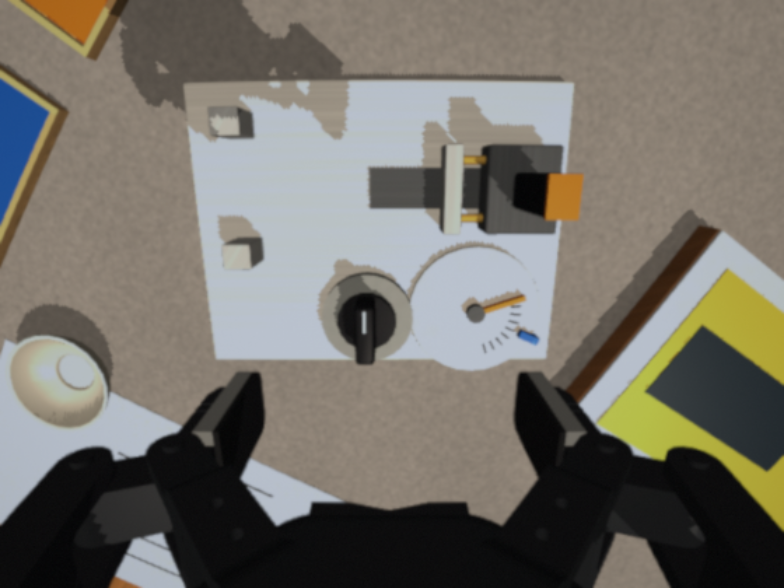

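The bed corners are at (185,83), (574,82), (548,358) and (217,359). The pivot is at (475,313), the pointer tip at (523,297), the mark's inner end at (518,331), the orange grip top at (563,197), and the knob bar at (364,297..362).

```bash
python3 - <<'E'
from h import *
import pickle
i=pickle.load(open("w1.pkl","rb"));q=lambda *p:np.array(p,float)/1.4
W=plane(i,q((185,83),(574,82),(548,358),(217,359)),.012)
o,t,e=fit2([[-.075,-.13],[-.075,.15],[.14,.15],[.14,-.13]],W);print(o,np.degrees(t),e)
c,s=np.cos(t),np.sin(t);M=np.array([[c,-s],[s,c]])
tog=lambda P:((P[:,:2]-o)@M).round(4)
tow=lambda x,y,z:np.r_[o+M@[x,y],z]
for z in(.02,.03,.04,.05,.06,.07,.08):
    print(z,"knob ends px",(proj(i,[tow(.078,0,z),tow(.122,0,z)])*1.4).round(0).tolist(),"orange top",tog(plane(i,q((548,174),(583,174),(580,219),(545,219)),z)).tolist())
for z in(.02,.025,.03):
    p=tog(plane(i,q((475,313),(523,297),(518,331),(538,341)),z));d=p[1:]-p[0]
    print(z,p.tolist(),np.degrees(np.arctan2(d[:,1],d[:,0])),np.linalg.norm(d,axis=1))
print("anvil tops z.046 y-face",tog(plane(i,q((239,108),(256,248)),.046)),"jaw top",tog(plane(i,q((444,145),(444,234),(463,145),(463,234)),.044)))
E
```

```text
[0.48094097 0.31576499] 38.348754959697935 [0.00174477 0.00253602 0.00101631 0.00135235]
0.02 knob ends px [[368.0, 291.0], [369.0, 344.0]] orange top [[-0.0101, 0.1317], [-0.0103, 0.1576], [0.0223, 0.1591], [0.0224, 0.1325]]
0.03 knob ends px [[368.0, 295.0], [369.0, 349.0]] orange top [[-0.0103, 0.1282], [-0.0105, 0.1533], [0.0211, 0.1547], [0.0212, 0.1289]]
0.04 knob ends px [[367.0, 299.0], [368.0, 354.0]] orange top [[-0.0104, 0.1246], [-0.0106, 0.1489], [0.02, 0.1503], [0.0201, 0.1253]]
0.05 knob ends px [[366.0, 303.0], [367.0, 360.0]] orange top [[-0.0105, 0.121], [-0.0107, 0.1445], [0.0188, 0.1458], [0.0189, 0.1217]]
0.06 knob ends px [[366.0, 307.0], [367.0, 366.0]] orange top [[-0.0107, 0.1175], [-0.0109, 0.1401], [0.0177, 0.1414], [0.0178, 0.1182]]
0.07 knob ends px [[365.0, 312.0], [366.0, 372.0]] orange top [[-0.0108, 0.1139], [-0.011, 0.1358], [0.0165, 0.137], [0.0166, 0.1146]]
0.08 knob ends px [[364.0, 317.0], [365.0, 379.0]] orange top [[-0.011, 0.1103], [-0.0111, 0.1314], [0.0154, 0.1326], [0.0155, 0.111]]
0.02 [[0.0961, 0.0839], [0.083, 0.121], [0.1115, 0.1194], [0.1202, 0.1365]] [109.44811262  66.54866422  65.38393712] [0.03934489 0.03869638 0.05785819]
0.025 [[0.0943, 0.0829], [0.0815, 0.1194], [0.1095, 0.1178], [0.1182, 0.1347]] [109.32499972  66.46542567  65.2318741 ] [0.03867932 0.03806639 0.05704779]
0.03 [[0.0926, 0.0818], [0.08, 0.1178], [0.1076, 0.1162], [0.1161, 0.1328]] [109.29004622  66.4405591   65.26049113] [0.03814132 0.03752812 0.05615381]
anvil tops z.046 y-face [[-0.0524 -0.0798]
 [ 0.0388 -0.0764]] jaw top [[-0.0287  0.0526]
 [ 0.03    0.0543]
 [-0.0287  0.0651]
 [ 0.03    0.0675]]
```

```bash
python3 - <<'E'
from h import *
im=cv2.imread("pics/scene0.png");i=camera_info("scene");c=im[210:300,325:445]
cv2.imwrite("pics/c2.png",cv2.resize(c,None,fx=6,fy=6,interpolation=2))
t=np.radians(38.3);M=np.array([[np.cos(t),-np.sin(t)],[np.sin(t),np.cos(t)]]);o=np.array([.4817,.3137])
for nm,x,y in(("knob",.1,0),("kend",.122,0),("kend-",.078,0),("post",0,.112),("bedc",.14,.15),("bedc2",.14,-.13)):
    for z in(.012,.03,.04,.05,.06,.08,.1): print(nm,z,((proj(i,np.r_[o+M@[x,y],z])-[325,210])*6+2.5).round(0).tolist())
E
```

```text
knob 0.012 [[403.0, 416.0]]
knob 0.03 [[410.0, 390.0]]
knob 0.04 [[413.0, 375.0]]
knob 0.05 [[417.0, 360.0]]
knob 0.06 [[421.0, 345.0]]
knob 0.08 [[428.0, 315.0]]
knob 0.1 [[436.0, 283.0]]
kend 0.012 [[427.0, 451.0]]
kend 0.03 [[433.0, 425.0]]
kend 0.04 [[437.0, 410.0]]
kend 0.05 [[441.0, 395.0]]
kend 0.06 [[445.0, 380.0]]
kend 0.08 [[453.0, 350.0]]
kend 0.1 [[462.0, 318.0]]
kend- 0.012 [[380.0, 381.0]]
kend- 0.03 [[386.0, 356.0]]
kend- 0.04 [[390.0, 341.0]]
kend- 0.05 [[393.0, 326.0]]
kend- 0.06 [[397.0, 311.0]]
kend- 0.08 [[404.0, 280.0]]
kend- 0.1 [[411.0, 249.0]]
post 0.012 [[503.0, 216.0]]
post 0.03 [[509.0, 190.0]]
post 0.04 [[513.0, 176.0]]
post 0.05 [[517.0, 161.0]]
post 0.06 [[521.0, 146.0]]
post 0.08 [[529.0, 116.0]]
post 0.1 [[537.0, 85.0]]
bedc 0.012 [[728.0, 398.0]]
bedc 0.03 [[738.0, 372.0]]
bedc 0.04 [[744.0, 357.0]]
bedc 0.05 [[749.0, 342.0]]
bedc 0.06 [[755.0, 327.0]]
bedc 0.08 [[767.0, 297.0]]
bedc 0.1 [[779.0, 266.0]]
bedc2 0.012 [[183.0, 555.0]]
bedc2 0.03 [[188.0, 529.0]]
bedc2 0.04 [[190.0, 515.0]]
bedc2 0.05 [[193.0, 500.0]]
bedc2 0.06 [[195.0, 485.0]]
bedc2 0.08 [[200.0, 455.0]]
bedc2 0.1 [[206.0, 423.0]]
```

View pics/c2.png

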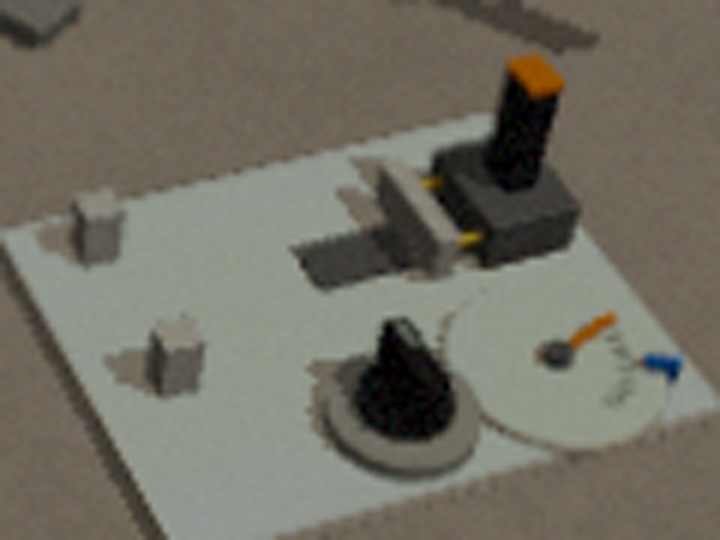

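The crop shows the post top at (535,76), so z is about 0.105. The knob ridge at about (415,345) gives a top of z≈0.057, with a black disc below it. I'll approach the knob from above.

{"method": "carry_out", "body": {"increments": [[[-0.05, -0.021, 0, 0, 0, 0, 40], [-0.05, -0.021, 0, 0, 0, 0, 40], [-0.05, -0.021, 0, 0, 0, 0, 40], [-0.05, -0.021, 0, 0, 0, 0, 40], [0, 0, 0.15, 0, 0, 0, 40], [0, 0, 0.15, 0, 0, 0, 40], [0, 0, 0.15, 0, 0, 0, 40], [0, 0, 0.15, 0, 0, 0, 40], [0, 0, 0.1, 0, 0, 0, 40], [0, 0, 0.06, 0, 0, 0, 40], [0, 0, 0, 0, 0, 0, 40], [0, 0, 0, 0, 0, 0, 40]]], "newtons": 20}}

```text
t: 6.18
tool_pos: [0.5604, 0.3759, 0.0508]
tcp_rot: [-180.0, 0.1, -141.7]
contact_force: [-0.2, 0.9, 0.2]
opening: 0.04
grip_force: 0.0
```

```bash
python3 - <<'E'
from h import *
im=snapshot("wrist");cv2.imwrite("pics/w2.png",cv2.resize(im[130:420,120:440],None,fx=2,fy=2))
E
```

```text
(no output)
```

View pics/w2.png

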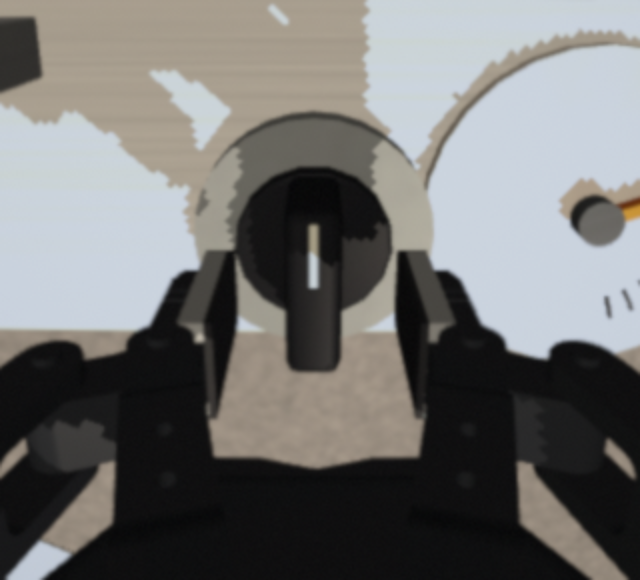

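The bar (288..341) sits midway between the pads (235, 397). I'll lower 5 mm and grip.

{"method": "carry_out", "body": {"increments": [[[0, 0, 0.015, 0, 0, 0, 40], [0, 0, 0.015, 0, 0, 0, 25], [0, 0, 0, 0, 0, 0, 10], [0, 0, 0, 0, 0, 0, 10], [0, 0, 0, 0, 0, 0, 10], [0, 0, 0, 0, 0, 0, 10]]], "newtons": 30}}

```text
t: 6.98
tool_pos: [0.5599, 0.3749, 0.0429]
tcp_rot: [-180.0, -0.0, -141.7]
contact_force: [1.9, -3.6, -2.5]
opening: 0.013
grip_force: 32.3
```

{"method": "carry_out", "body": {"increments": [[[0, 0, 0, 0, 0, 0.1, 10], [0, 0, 0, 0, 0, 0.1, 10], [0, 0, 0, 0, 0, 0.1, 10], [0, 0, 0, 0, 0, 0.1, 10], [0, 0, 0, 0, 0, 0.1, 10], [0, 0, 0, 0, 0, 0.1, 10], [0, 0, 0, 0, 0, 0.1, 10], [0, 0, 0, 0, 0, 0.1, 10], [0, 0, 0, 0, 0, 0, 10], [0, 0, 0, 0, 0, 0, 10]]]}}

```text
t: 8.22
tool_pos: [0.5599, 0.3761, 0.0429]
tcp_rot: [179.9, -0.0, 146.5]
contact_force: [5.7, 1.8, -5.5]
opening: 0.0137
grip_force: 17.8
```

```bash
python3 - <<'E'
from h import *
im=snapshot("scene");print(state()["torque"],state()["grip_force"])
im2=snapshot("top");im3=snapshot("wrist")
a=cv2.resize(im[250:295,385:445],(400,300),interpolation=2);b=cv2.resize(im2[180:225,120:180],(400,300),interpolation=2)
cv2.imwrite("pics/k1.png",np.vstack([np.hstack([a,b]),np.hstack([cv2.resize(im3,(400,300)),a*0])]))
E
```

```text
[ 0.49456189 -0.85353907  0.01937425] 17.77482032775879
```

View pics/k1.png

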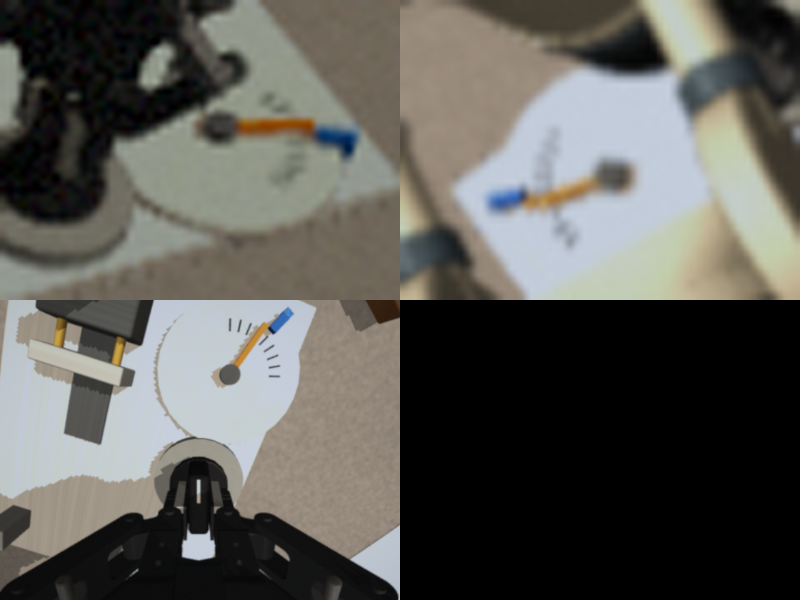

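The pointer now nearly meets the blue mark; I'll measure the exact angle.

```bash
cat >> h.py <<'E'
def dial(save=None):
    i=camera_info("wrist");im=snapshot("wrist");h=cv2.cvtColor(im,cv2.COLOR_BGR2HSV)
    o=np.array([.4813,.315]);t=np.radians(38.3);M=np.array([[np.cos(t),-np.sin(t)],[np.sin(t),np.cos(t)]])
    def pts(lo,hi):
        m=cv2.inRange(h,lo,hi);v,u=np.nonzero(m);w=plane(i,np.c_[u,v],.02)[:,:2];g=(w-o)@M
        return g[np.linalg.norm(g-[.095,.085],axis=1)<.066]
    P=pts((8,140,120),(22,255,255));B=pts((100,140,80),(125,255,255))
    for n,X in(("ptr",P),("mark",B)):
        c=X.mean(0);d=np.linalg.svd(X-c)[2][0];d*=np.sign(d@(c-[.095,.085]))
        e=(X-c)@d;print(n,len(X),"line ang",np.degrees(np.arctan2(d[1],d[0])).round(1),"inner",(c+d*e.min()).round(4),"outer",(c+d*e.max()).round(4),"ang from pivot",np.degrees(np.arctan2(*(c-[.095,.085])[::-1])).round(1))
    return im
E
python3 - <<'E'
from h import *
im=dial();cv2.imwrite("pics/k2.png",cv2.resize(im[0:120,200:440],None,fx=3,fy=3,interpolation=2))
E
```

```text
ptr 551 line ang 72.5 inner [0.0975 0.0918] outer [0.1075 0.1235] ang from pivot 71.7
mark 422 line ang 64.3 inner [0.1128 0.1215] outer [0.1201 0.1367] ang from pivot 64.1
```

View pics/k2.png

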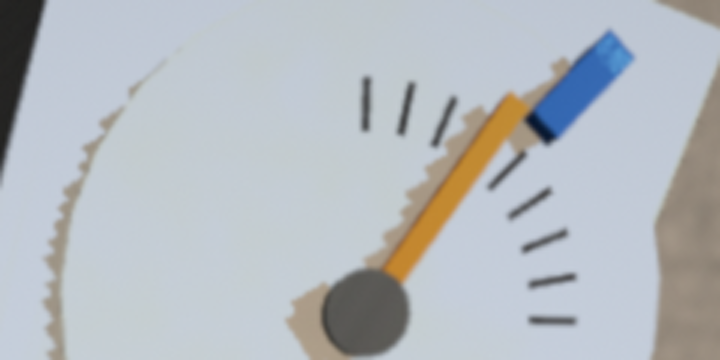

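{"method": "carry_out", "body": {"increments": [[[0, 0, 0, 0, 0, 0.06, 10], [0, 0, 0, 0, 0, 0.06, 10], [0, 0, 0, 0, 0, 0.055, 10], [0, 0, 0, 0, 0, 0, 10], [0, 0, 0, 0, 0, 0, 10], [0, 0, 0, 0, 0, 0, 10]]]}}

```text
t: 9.18
tool_pos: [0.5601, 0.3763, 0.0429]
tcp_rot: [179.9, -0.0, 130.7]
contact_force: [5.9, 3.3, -6.4]
opening: 0.0129
grip_force: 34.4
```

```bash
python3 - <<'E'
from h import *
print(state()["tcp_rot"]);im=dial();cv2.imwrite("pics/k3.png",cv2.resize(im[0:160,200:480],None,fx=2.5,fy=2.5,interpolation=2))
E
```

```text
[ 1.79890095e+02 -2.73207553e-02  1.30711256e+02]
ptr 551 line ang 64.9 inner [0.0981 0.0911] outer [0.1123 0.1214] ang from pivot 64.4
mark 239 line ang 58.2 inner [0.1125 0.122 ] outer [0.118  0.1309] ang from pivot 64.1
```

View pics/k3.png

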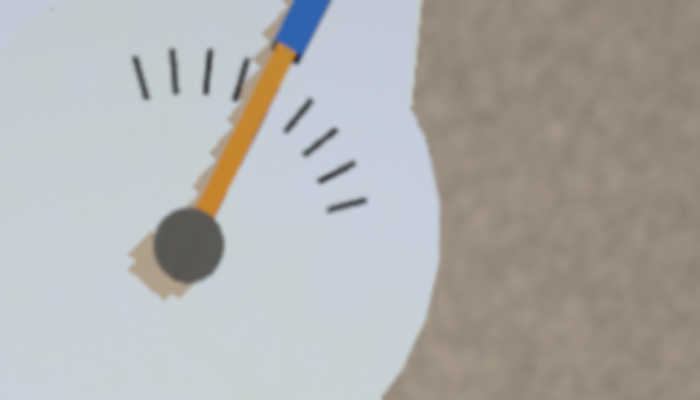

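The pointer's tip (286,48) meets the mark's inner end (287,50). I'll let go and lift.

{"method": "carry_out", "body": {"increments": [[[0, 0, 0, 0, 0, 0, 40], [0, 0, 0, 0, 0, 0, 40], [0, 0, 0, 0, 0, 0, 40], [0, 0, -0.1, 0, 0, 0, 40], [0, 0, -0.2, 0, 0, 0, 40], [0, 0, -0.2, 0, 0, 0, 40], [0, 0, -0.2, 0, 0, 0, 85], [0, 0, -0.2, 0, 0, 0, 85], [0, 0, 0, 0, 0, 0, 85], [0, 0, 0, 0, 0, 0, 85]]]}}

```text
t: 10.48
tool_pos: [0.5597, 0.3755, 0.2239]
tcp_rot: [180.0, 0.0, 130.5]
contact_force: [-0.5, 0.5, -0.8]
opening: 0.0852
grip_force: 0.0
```

```bash
python3 - <<'E'
from h import *
print(state()["tool_pos"],state()["tcp_rot"],state()["joints"],camera_info("wrist")["position"]);dial()
i=camera_info("top");im=snapshot("top");h=cv2.cvtColor(im,cv2.COLOR_BGR2HSV)
for d in cut_out("top","red_a_mid")[:3]: print(rect(i,d["mask"],.036))
m=cv2.inRange(h,(0,0,170),(179,50,255));n,l,st,c=cv2.connectedComponentsWithStats(m)
for k in range(1,n):
    if st[k,4]>150 and 340<c[k][0]<420: print(c[k],plane(i,c[k],.036),rect(i,l==k,.036))
E
```

```text
[0.55966568 0.37546081 0.22390613] [1.79952375e+02 7.06695558e-03 1.30548699e+02] [ 3.09640677e+01  1.68878662e+01  5.81200381e+01  9.95163074e-04
  1.04943959e+02 -9.58437691e+00] [0.51102314 0.4322357  0.3661395 ]
ptr 95 line ang 65.4 inner [0.0982 0.0907] outer [0.1116 0.12  ] ang from pivot 64.1
mark 67 line ang 64.5 inner [0.1132 0.1219] outer [0.1193 0.1348] ang from pivot 63.9
((0.527121901512146, -0.3684237003326416), (0.1284627765417099, 0.045416466891765594), 82.2774429321289)
((0.21778306365013123, -0.3741517663002014), (0.13253937661647797, 0.042342670261859894), 63.729488372802734)
((0.6105685234069824, -0.2185739278793335), (0.12470851093530655, 0.0526067391037941), 8.81160831451416)
[378.8856383 174.1462766] [[ 0.59936813 -0.22513549  0.036     ]] ((0.5996708869934082, -0.22507533431053162), (0.08577615767717361, 0.0373956635594368), 9.150327682495117)
[378.44417476 235.09466019] [[ 0.42365421 -0.21991807  0.036     ]] ((0.42399293184280396, -0.2200637012720108), (0.036932941526174545, 0.08563634008169174), 88.75714111328125)
```

{"method": "carry_out", "body": {"increments": [[[0, 0, 0, 0, 0, 0.1125, 85], [0, 0, 0, 0, 0, 0.1125, 85], [0, 0, 0, 0, 0, 0.1125, 85], [0, 0, 0, 0, 0, 0.1125, 85], [0, 0, 0, 0, 0, 0.1125, 85], [0, 0, 0, 0, 0, 0.1125, 85], [0, 0, 0, 0, 0, 0.1125, 85], [0, 0, 0, 0, 0, 0.1125, 85], [0, 0, 0, 0, 0, 0.1125, 85], [0, 0, 0, 0, 0, 0.1125, 85], [0, 0, 0, 0, 0, 0.1125, 85], [0, 0, 0, 0, 0, 0.1125, 85]]]}}

```text
t: 12.12
tool_pos: [0.5594, 0.3752, 0.2216]
tcp_rot: [179.9, 0.1, 8.7]
contact_force: [0.3, 0.5, -0.5]
opening: 0.0851
grip_force: 0.0
```

{"method": "carry_out", "body": {"increments": [[[-0.0177, 0.249, 0, 0, 0, 0, 85], [-0.0177, 0.249, 0, 0, 0, 0, 85], [-0.0177, 0.249, 0, 0, 0, 0, 85], [-0.0177, 0.249, 0, 0, 0, 0, 85], [-0.0177, 0.249, 0, 0, 0, 0, 85], [-0.0177, 0.249, 0, 0, 0, 0, 85], [-0.0177, 0.249, 0, 0, 0, 0, 85], [-0.0177, 0.249, 0, 0, 0, 0, 85], [-0.0177, 0.249, 0, 0, 0, 0, 85], [-0.0177, 0.249, 0, 0, 0, 0, 85], [-0.0177, 0.249, 0, 0, 0, 0, 85], [-0.0177, 0.249, 0, 0, 0, 0, 85]]]}}

```text
t: 13.62
tool_pos: [0.6112, -0.2228, 0.2218]
tcp_rot: [-179.9, 0.1, 9.0]
contact_force: [0.3, -0.4, 0.4]
opening: 0.085
grip_force: 0.0
```

{"method": "carry_out", "body": {"increments": [[[0, 0, 0, 0, 0, 0, 85], [0, 0, 0, 0, 0, 0, 85]]]}}

```text
t: 13.88
tool_pos: [0.6114, -0.221, 0.2221]
tcp_rot: [-179.9, 0.1, 9.0]
contact_force: [-0.8, -0.6, 0.3]
opening: 0.0849
grip_force: 0.0
```

```bash
cat >> h.py <<'E'
def bars(cam="wrist",z=.036,show=None):
    i=camera_info(cam);im=snapshot(cam);h=cv2.cvtColor(im,cv2.COLOR_BGR2HSV)
    s=state();Rt=R.from_euler("xyz",s["tcp_rot"],degrees=True);print("tcp",s["tool_pos"].round(4),s["tcp_rot"].round(2))
    w=cv2.inRange(h,(0,0,165),(179,60,255));
    for nm,b in(("red",cv2.inRange(h,(0,150,110),(6,255,255))|cv2.inRange(h,(172,150,110),(179,255,255))),("yellow",cv2.inRange(h,(24,150,120),(34,255,255)))):
        m=cv2.morphologyEx(w|b,cv2.MORPH_OPEN,np.ones((3,3)));m=cv2.morphologyEx(m,cv2.MORPH_CLOSE,np.ones((5,5)))
        n,l,st,c=cv2.connectedComponentsWithStats(m)
        for k in range(1,n):
            if (b[l==k]>0).sum()>20 and (w[l==k]>0).sum()>60:
                r=rect(i,l==k,z)
                if not(.09<max(r[1])<.15 and min(r[1])<.06): continue
                ang=r[2] if r[1][0]>r[1][1] else r[2]-90
                d=Rt.inv().apply(np.r_[r[0],z]-s["tool_pos"])
                v,u=np.nonzero((l==k)&(b>0));bc=plane(i,[[u.mean(),v.mean()]],z)[0]
                print(nm,"c",np.round(r[0],4),"size",np.round(r[1],4),"yaw",round(ang,1),"band",bc[:2].round(3),"tool dxyz",d.round(4))
    return im
E
python3 - <<'E'
from h import *
im=bars();cv2.imwrite("pics/r1.png",im)
E
```

```text
tcp [ 0.6116 -0.2204  0.2225] [-1.7994e+02  5.0000e-02  9.0900e+00]
```

View pics/r1.png

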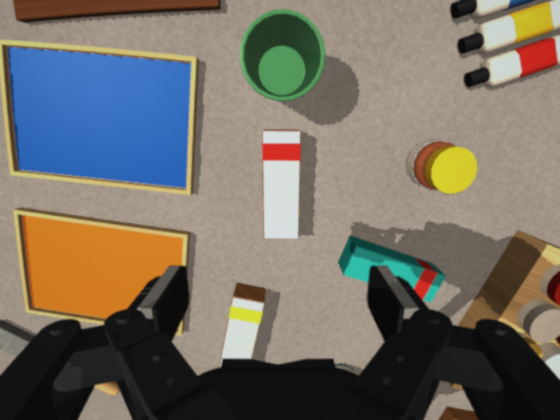

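The red bar is at (281,185), lined up with the camera, with the yellow bar below at (243,320). I'll debug the detector with manual corners.

```bash
python3 - <<'E'
from h import *
im=cv2.imread("pics/r1.png");h=cv2.cvtColor(im,cv2.COLOR_BGR2HSV);print(h[152,281],h[200,281],h[314,245])
i=camera_info("wrist");w=plane(i,[(263,130),(300,130),(298,239),(264,238)],.036);print(w,w.mean(0),cv2.minAreaRect(w[:,:2].astype(np.float32)))
s=state();Rt=R.from_euler("xyz",s["tcp_rot"],degrees=True);print(Rt.inv().apply(w.mean(0)-s["tool_pos"]))
print("ready corners",plane(i,[(2,42),(197,58),(190,192),(12,172)],.012)[:,:2])
E
```

```text
[  1 212 214] [ 81   8 223] [ 31 194 222]
[[ 0.67091541 -0.19431382  0.036     ]
 [ 0.67697501 -0.23193284  0.036     ]
 [ 0.55827283 -0.25115828  0.036     ]
 [ 0.55332552 -0.21276627  0.036     ]] [ 0.61487219 -0.2225428   0.036     ] ((0.6145557761192322, -0.22249789535999298), (0.1202489510178566, 0.038690175861120224), 9.15047836303711)
[0.00309629 0.00287735 0.18651223]
ready corners [[ 0.72163157  0.10120295]
 [ 0.73240708 -0.11390074]
 [ 0.58699255 -0.11903027]
 [ 0.57798795  0.09740569]]
```

{"method": "carry_out", "body": {"increments": [[[0.015, 0.014, 0, 0, 0, 0, 75], [0, 0, 0.2, 0, 0, 0, 75], [0, 0, 0.2, 0, 0, 0, 75], [0, 0, 0.2, 0, 0, 0, 75], [0, 0, 0.2, 0, 0, 0, 75], [0, 0, 0.16, 0, 0, 0, 75], [0, 0, 0.11, 0, 0, 0, 75], [0, 0, 0, 0, 0, 0, 75], [0, 0, 0, 0, 0, 0, 25], [0, 0, 0, 0, 0, 0, 25], [0, 0, 0, 0, 0, 0, 25], [0, 0, 0, 0, 0, 0, 25]]], "newtons": 50}}

```text
t: 15.42
tool_pos: [0.6164, -0.2242, 0.0117]
tcp_rot: [179.9, -0.2, 9.0]
contact_force: [-0.0, 0.1, 6.1]
opening: 0.0393
grip_force: 53.9
```

Opening 39.3 mm: this is the 40 mm bar, and the caliper will confirm it. Next I lift, turn and carry it to the bed.

{"method": "carry_out", "body": {"increments": [[[0, 0, -0.08, 0, 0, 0, 25], [0, 0, -0.22, 0, 0, 0, 25], [0, 0, -0.22, 0, 0, 0, 25], [0, 0, -0.22, 0, 0, 0, 25], [0, 0, -0.2, 0, 0, 0, 25], [0, 0, 0, 0, 0, -0.1085, 25], [0, 0, 0, 0, 0, -0.1085, 25], [0, 0, 0, 0, 0, -0.1085, 25], [0, 0, 0, 0, 0, 0, 25]]], "newtons": 60}}

```text
t: 16.55
tool_pos: [0.6149, -0.2236, 0.1975]
tcp_rot: [-180.0, 0.0, 38.2]
contact_force: [-0.9, -0.6, -2.2]
opening: 0.0387
grip_force: 61.4
```

{"method": "carry_out", "body": {"increments": [[[0.1035, -0.2055, 0, 0, 0, 0, 25], [0.1035, -0.2055, 0, 0, 0, 0, 25], [0.1035, -0.2055, 0, 0, 0, 0, 25], [0.1035, -0.2055, 0, 0, 0, 0, 25], [0.1035, -0.2055, 0, 0, 0, 0, 25], [0.1035, -0.2055, 0, 0, 0, 0, 25], [0.1035, -0.2055, 0, 0, 0, 0, 25], [0.1035, -0.2055, 0, 0, 0, 0, 25], [0.1035, -0.2055, 0, 0, 0, 0, 25], [0.1035, -0.2055, 0, 0, 0, 0, 25], [0.1035, -0.2055, 0, 0, 0, 0, 25], [0, 0, 0, 0, 0, 0, 25]]]}}

```text
t: 18.05
tool_pos: [0.512, 0.275, 0.1972]
tcp_rot: [-179.9, 0.0, 38.4]
contact_force: [0.2, -1.2, -1.2]
opening: 0.0386
grip_force: 61.5
```

{"method": "carry_out", "body": {"increments": [[[0, 0, 0, 0, 0, 0, 25], [0, 0, 0, 0, 0, 0, 25]]]}}

```text
t: 18.3
tool_pos: [0.5136, 0.2711, 0.1973]
tcp_rot: [180.0, 0.0, 38.2]
contact_force: [-0.2, 0.1, -2.3]
opening: 0.0391
grip_force: 61.5
```

```bash
sed -i 's/(0,0,165),(179,60,255)/(0,0,190),(179,40,255)/' h.py; python3 - <<'E'
from h import *
s=state();print(s["tool_pos"],s["tcp_rot"],s["contact_force"],s["grip_force"])
im=snapshot("wrist");cv2.imwrite("pics/r2.png",im)
M=np.array([[.785,.62],[-.62,.785]]);print("gauge xy",M@(s["tool_pos"][:2]-[.4815,.314]))
E
```

```text
[0.51360766 0.27111782 0.19733018] [1.79980144e+02 2.42571776e-03 3.81876830e+01] [-0.17493854  0.0608999  -2.27070324] 61.50137186050415
gauge xy [-0.00138244 -0.05356926]
```

View pics/r2.png

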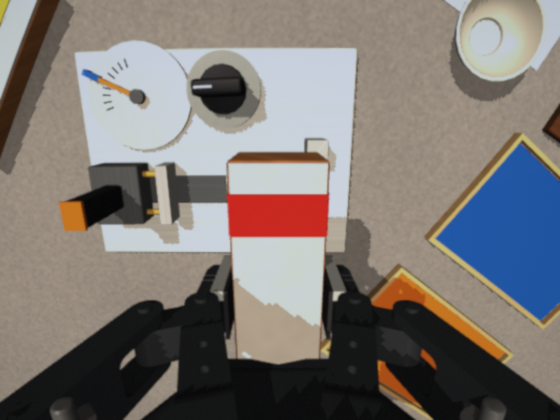

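The bar is held straight. I'll descend slowly and let go.

{"method": "carry_out", "body": {"increments": [[[0, 0, 0.2, 0, 0, 0, 25], [0, 0, 0.2, 0, 0, 0, 25], [0, 0, 0.2, 0, 0, 0, 25], [0, 0, 0.16, 0, 0, 0, 25], [0, 0, 0.06, 0, 0, 0, 25], [0, 0, 0.03, 0, 0, 0, 25], [0, 0, 0, 0, 0, 0, 25], [0, 0, 0, 0, 0, 0, 25]]]}}

```text
t: 19.35
tool_pos: [0.5142, 0.2725, 0.0289]
tcp_rot: [180.0, -0.1, 38.3]
contact_force: [0.3, -0.4, -2.1]
opening: 0.0391
grip_force: 61.4
```

{"method": "carry_out", "body": {"increments": [[[0, 0, 0.015, 0, 0, 0, 25], [0, 0, 0.007, 0, 0, 0, 25], [0, 0, 0, 0, 0, 0, 25]]]}}

```text
t: 19.73
tool_pos: [0.5135, 0.2724, 0.0237]
tcp_rot: [180.0, -0.1, 38.3]
contact_force: [-1.9, -0.3, 3.7]
opening: 0.0389
grip_force: 62.0
```

{"method": "carry_out", "body": {"increments": [[[0, 0, 0, 0, 0, 0, 62], [0, 0, 0, 0, 0, 0, 62], [0, 0, 0, 0, 0, 0, 62], [0, 0, -0.1, 0, 0, 0, 62], [0, 0, -0.2, 0, 0, 0, 62], [0, 0, -0.25, 0, 0, 0, 62], [0, 0, -0.25, 0, 0, 0, 62], [0, -0.2, 0, 0, 0, 0, 60], [0, -0.2, 0, 0, 0, 0, 60], [0, -0.2, 0, 0, 0, 0, 60], [0, -0.2275, 0, 0, 0, 0, 60], [0, 0, 0, 0, 0, 0, 60]]]}}

```text
t: 21.22
tool_pos: [0.4088, 0.4042, 0.1845]
tcp_rot: [-179.9, -0.1, 38.6]
contact_force: [0.9, 0.3, 0.3]
opening: 0.0597
grip_force: 0.0
```

```bash
cat >> h.py <<'E'
G=np.array([[.785,.62],[-.62,.785]])
def post(z=.104):
    i=camera_info("wrist");im=snapshot("wrist");h=cv2.cvtColor(im,cv2.COLOR_BGR2HSV);s=state()
    m=cv2.inRange(h,(8,140,120),(20,255,255));n,l,st,c=cv2.connectedComponentsWithStats(m)
    for k in range(1,n):
        if st[k,4]>150:
            r=rect(i,l==k,z);print(st[k].tolist(),"gauge",(G@(np.array(r[0])-[.4815,.314])).round(4),np.round(r[1],4),"tool d",R.from_euler("xyz",s["tcp_rot"],degrees=True).inv().apply(np.r_[r[0],z]-s["tool_pos"]).round(4))
    print(s["tool_pos"],s["tcp_rot"]);return im
E
python3 - <<'E'
from h import *
im=post();cv2.imwrite("pics/p1.png",im)
E
```

```text
[275, 206, 26, 31, 760] gauge [-0.0013  0.1097] [0.024  0.0187] tool d [-0.0004  0.0045  0.0803]
[484, 279, 76, 120, 4954] gauge [-0.1189 -0.1366] [0.1338 0.0681] tool d [-0.1188  0.2503  0.0802]
[0.409985   0.40294537 0.18432225] [ 1.79987974e+02 -9.94569836e-02  3.84853224e+01]
```

View pics/p1.png

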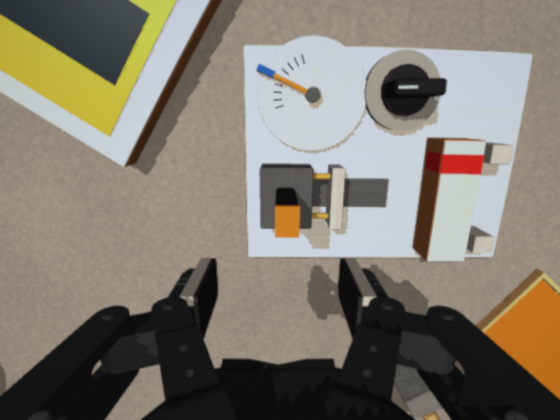

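The bar lies by both posts, and the grip post's top is at (287,221), 4.5 mm off in tool y. I'll go down and grip it.

{"method": "carry_out", "body": {"increments": [[[0, 0.021, 0, 0, 0, 0, 45], [0, 0, 0.2, 0, 0, 0, 45], [0, 0, 0.2, 0, 0, 0, 45], [0, 0, 0.14, 0, 0, 0, 45], [0, 0, 0.05, 0, 0, 0, 45], [0, 0, 0, 0, 0, 0, 45], [0, 0, 0, 0, 0, 0, 12], [0, 0, 0, 0, 0, 0, 12], [0, 0, 0, 0, 0, 0, 12], [0, 0, 0, 0, 0, 0, 12]]], "newtons": 25}}

```text
t: 22.52
tool_pos: [0.4141, 0.3993, 0.0668]
tcp_rot: [180.0, -0.2, 38.3]
contact_force: [0.2, -0.3, 5.9]
opening: 0.0176
grip_force: 30.7
```

{"method": "carry_out", "body": {"increments": [[[0, 0.04, 0, 0, 0, 0, 12], [0, 0.04, 0, 0, 0, 0, 12], [0, 0.04, 0, 0, 0, 0, 12], [0, 0.04, 0, 0, 0, 0, 12], [0, 0.04, 0, 0, 0, 0, 12], [0, 0.04, 0, 0, 0, 0, 12], [0, 0.04, 0, 0, 0, 0, 12], [0, 0.04, 0, 0, 0, 0, 12], [0, 0.04, 0, 0, 0, 0, 12], [0, 0.04, 0, 0, 0, 0, 12], [0, 0.02, 0, 0, 0, 0, 12], [0, 0, 0, 0, 0, 0, 12]]]}}

```text
t: 24.02
tool_pos: [0.4662, 0.333, 0.0668]
tcp_rot: [180.0, -0.2, 38.3]
contact_force: [-1.2, -1.2, 6.4]
opening: 0.0179
grip_force: 30.8
```

{"method": "carry_out", "body": {"increments": [[[0, 0.02, 0, 0, 0, 0, 12], [0, 0.01, 0, 0, 0, 0, 12], [0, 0.01, 0, 0, 0, 0, 12], [0, 0.01, 0, 0, 0, 0, 12], [0, 0.01, 0, 0, 0, 0, 12], [0, 0, 0, 0, 0, 0, 12], [0, 0, 0, 0, 0, 0, 12]]]}}

```text
t: 24.9
tool_pos: [0.473, 0.3244, 0.0668]
tcp_rot: [-180.0, -0.2, 38.4]
contact_force: [-3.0, 1.0, 6.2]
opening: 0.0175
grip_force: 30.8
```

{"method": "carry_out", "body": {"increments": [[[0, 0.01, 0, 0, 0, 0, 12], [0, 0.01, 0, 0, 0, 0, 12], [0, 0.01, 0, 0, 0, 0, 12], [0, 0, 0, 0, 0, 0, 12], [0, 0, 0, 0, 0, 0, 12]]]}}

```text
t: 25.52
tool_pos: [0.4762, 0.3204, 0.0668]
tcp_rot: [-179.9, -0.2, 38.4]
contact_force: [-4.6, 3.8, 7.0]
opening: 0.0177
grip_force: 30.8
```

```bash
python3 - <<'E'
from h import *
s=state();print(s["tool_pos"],G@s["contact_force"][:2],"travel",np.linalg.norm(s["tool_pos"][:2]-[.4141,.3993]))
im=snapshot("wrist");im2=snapshot("scene")
cv2.imwrite("pics/s1.png",np.hstack([im[:250,100:500],cv2.resize(im2[215:300,325:435],(400,250),interpolation=2)]))
E
```

```text
[0.47616383 0.32039802 0.06681052] [-1.30247264  5.8144302 ] travel 0.10038646148492382
```

View pics/s1.png

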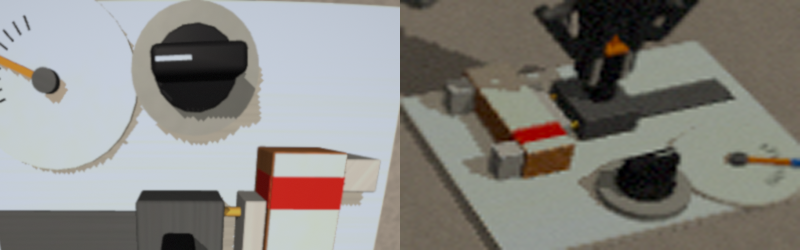

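The bar lies against both posts, pad pressing: 5.8 N with the pad's spring giving. I'll press 2 mm more, then open fully.

{"method": "carry_out", "body": {"increments": [[[0, 0.01, 0, 0, 0, 0, 12], [0, 0, 0, 0, 0, 0, 12], [0, 0, 0, 0, 0, 0, 12], [0, 0, 0, 0, 0, 0, 12]]]}}

```text
t: 26.12
tool_pos: [0.4772, 0.3191, 0.0668]
tcp_rot: [-179.9, -0.2, 38.4]
contact_force: [-5.6, 4.2, 7.1]
opening: 0.0179
grip_force: 30.8
```

{"method": "carry_out", "body": {"increments": [[[0, -0.02, 0, 0, 0, 0, 12], [0, -0.05, 0, 0, 0, 0, 12], [0, -0.05, 0, 0, 0, 0, 12], [0, -0.05, 0, 0, 0, 0, 12], [0, -0.05, 0, 0, 0, 0, 12], [0, -0.05, 0, 0, 0, 0, 12], [0, -0.05, 0, 0, 0, 0, 12], [0, -0.05, 0, 0, 0, 0, 12], [0, -0.05, 0, 0, 0, 0, 12], [0, -0.05, 0, 0, 0, 0, 12], [0, -0.04, 0, 0, 0, 0, 12], [0, 0, 0, 0, 0, 0, 12]]]}}

```text
t: 27.62
tool_pos: [0.4147, 0.3985, 0.0668]
tcp_rot: [-180.0, -0.2, 38.4]
contact_force: [-0.6, -0.8, 6.1]
opening: 0.0179
grip_force: 30.7
```

{"method": "carry_out", "body": {"increments": [[[0, -0.01, 0, 0, 0, 0, 12], [0, -0.01, 0, 0, 0, 0, 12], [0, 0, 0, 0, 0, 0, 12], [0, 0, 0, 0, 0, 0, 12]]]}}

```text
t: 28.12
tool_pos: [0.4138, 0.3996, 0.0668]
tcp_rot: [179.8, -0.2, 38.3]
contact_force: [2.7, -5.9, 5.7]
opening: 0.0176
grip_force: 30.6
```

The carriage is against its open stop (6 N). I'll release and go back above the bar, with a wrist check on the way.

{"method": "carry_out", "body": {"increments": [[[0, 0, 0, 0, 0, 0, 45], [0, 0, 0, 0, 0, 0, 45], [0, 0, 0, 0, 0, 0, 45], [0, 0, -0.1, 0, 0, 0, 45], [0, 0, -0.2, 0, 0, 0, 45], [0, 0, -0.2, 0, 0, 0, 75], [0, 0, -0.1, 0, 0, 0, 75], [0, 0.2, 0, 0, 0, 0, 75], [0, 0.2, 0, 0, 0, 0, 75], [0, 0.2, 0, 0, 0, 0, 75], [0, 0.2, 0, 0, 0, 0, 75], [0, 0.045, 0, 0, 0, 0, 75]]]}}

```text
t: 29.62
tool_pos: [0.5178, 0.2658, 0.1844]
tcp_rot: [180.0, 0.1, 38.2]
contact_force: [0.2, -0.4, -0.1]
opening: 0.0752
grip_force: 0.0
```

{"method": "carry_out", "body": {"increments": [[[0, 0, 0, 0, 0, 0, 75], [0, 0, 0, 0, 0, 0, 75]]]}}

```text
t: 29.88
tool_pos: [0.5161, 0.2687, 0.1848]
tcp_rot: [-180.0, 0.0, 38.4]
contact_force: [-0.4, 0.4, 0.1]
opening: 0.0749
grip_force: 0.0
```

```bash
python3 - <<'E'
from h import *
post();i=camera_info("wrist");im=snapshot("wrist");h=cv2.cvtColor(im,cv2.COLOR_BGR2HSV);s=state()
b=cv2.inRange(h,(0,150,110),(6,255,255));n,l,st,c=cv2.connectedComponentsWithStats(b);k=1+st[1:,4].argmax()
r=rect(i,l==k,.048);print("band gauge",G@(np.array(r[0])-[.4815,.314]),r,"tool",R.from_euler("xyz",s["tcp_rot"],degrees=True).inv().apply(np.r_[r[0],.048]-s["tool_pos"]))
E
```

```text
[44, 205, 29, 31, 684] gauge [-0.0012  0.1158] [0.0247 0.0188] tool d [ 1.000e-04 -1.727e-01  8.090e-02]
[398, 279, 57, 43, 711] gauge [-0.0739 -0.18  ] [0.0659 0.0118] tool d [-0.0733  0.1229  0.0808]
[327, 319, 43, 53, 1131] gauge [-0.1163 -0.1243] [0.0483 0.03  ] tool d [-0.1156  0.0671  0.0808]
[411, 373, 45, 47, 1399] gauge [-0.1788 -0.2079] [0.0576 0.0437] tool d [-0.1782  0.1505  0.0808]
[0.51610838 0.26879839 0.18482538] [-1.79977283e+02 -1.07881440e-03  3.84270347e+01]
band gauge [ 0.03612129 -0.06008759] ((0.5470685362815857, 0.2892419099807739), (0.016151607036590576, 0.03885910287499428), 38.485965728759766) tool [0.0369281  0.00321125 0.13686068]
```

{"method": "carry_out", "body": {"increments": [[[0, 0.012, 0, 0, 0, 0, 72], [0, 0, 0.2, 0, 0, 0, 72], [0, 0, 0.2, 0, 0, 0, 72], [0, 0, 0.2, 0, 0, 0, 72], [0, 0, 0.13, 0, 0, 0, 72], [0, 0, 0.07, 0, 0, 0, 72], [0, 0, 0, 0, 0, 0, 72], [0, 0, 0, 0, 0, 0, 25], [0, 0, 0, 0, 0, 0, 25], [0, 0, 0, 0, 0, 0, 25], [0, 0, 0, 0, 0, 0, 25]]], "newtons": 60}}

```text
t: 31.35
tool_pos: [0.5193, 0.2663, 0.0268]
tcp_rot: [180.0, -0.2, 38.3]
contact_force: [-0.9, 0.2, 6.3]
opening: 0.0387
grip_force: 63.1
```

{"method": "carry_out", "body": {"increments": [[[0, 0, -0.07, 0, 0, 0, 25], [0, 0, -0.2, 0, 0, 0, 25], [0, 0, -0.2, 0, 0, 0, 25], [0, 0, -0.2, 0, 0, 0, 25], [0, 0, -0.2, 0, 0, 0, 25], [0, 0, 0, 0, 0, 0.1064, 25], [0, 0, 0, 0, 0, 0.1064, 25], [0, 0, 0, 0, 0, 0.1064, 25], [0, 0, 0, 0, 0, 0.1064, 25], [0, 0, 0, 0, 0, 0, 25]]]}}

```text
t: 32.6
tool_pos: [0.5181, 0.2657, 0.199]
tcp_rot: [180.0, 0.0, 0.1]
contact_force: [-0.1, -0.9, -1.9]
opening: 0.0386
grip_force: 62.1
```

{"method": "carry_out", "body": {"increments": [[[-0.037, 0.1977, 0, 0, 0, 0, 25], [-0.037, 0.1977, 0, 0, 0, 0, 25], [-0.037, 0.1977, 0, 0, 0, 0, 25], [-0.037, 0.1977, 0, 0, 0, 0, 25], [-0.037, 0.1977, 0, 0, 0, 0, 25], [-0.037, 0.1977, 0, 0, 0, 0, 25], [-0.037, 0.1977, 0, 0, 0, 0, 25], [-0.037, 0.1977, 0, 0, 0, 0, 25], [0, 0, 0, 0, 0, 0, 25], [0, 0, 0, 0, 0, 0, 25], [0, 0, 0, 0, 0, 0, 25]]]}}

```text
t: 33.98
tool_pos: [0.4594, -0.0496, 0.1988]
tcp_rot: [-180.0, 0.0, 0.2]
contact_force: [0.7, -0.4, -1.5]
opening: 0.0389
grip_force: 62.2
```

```bash
python3 - <<'E'
from h import *
s=state();print(s["tool_pos"],s["tcp_rot"],s["grip_force"],s["opening"])
cv2.imwrite("pics/pl.png",snapshot("wrist"))
E
```

```text
[ 0.45939314 -0.04960032  0.19882509] [-1.79980919e+02  3.05760530e-04  1.74478920e-01] 62.23175525665283 0.03885708214612555
```

View pics/pl.png

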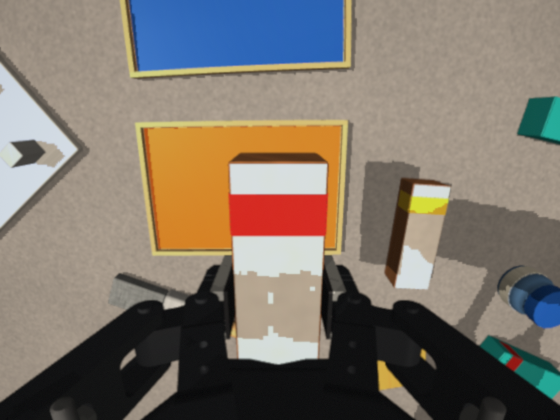

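The red bar is held level over the orange tray, whose corners are (137,122), (349,121), (340,254) and (153,255). The yellow bar is at (420,235). From here I work from numbers only.

```bash
python3 - <<'E'
from h import *
i=camera_info("wrist");w=plane(i,[(137,122),(349,121),(340,254),(153,255)],.012);print(w[:,:2],w.mean(0))
o,t,e=fit2([[.075,.11],[.075,-.11],[-.075,-.11],[-.075,.11]],w);print(o,np.degrees(t),e)
w=plane(i,[(412,184),(450,187),(430,289),(397,287)],.036);print("yellow",w.mean(0),w)
E
```

```text
[[ 0.53059198  0.09727435]
 [ 0.53160306 -0.12152852]
 [ 0.38333497 -0.12117333]
 [ 0.3808667   0.09687329]] [ 0.45659918 -0.01213855  0.012     ]
[ 0.45659918 -0.01213855] 0.3142713049239499 [0.0010751  0.00062994 0.00178054 0.00058969]
yellow [ 0.41101512 -0.20329263  0.036     ] [[ 0.47112871 -0.18440553  0.036     ]
 [ 0.46837206 -0.2245118   0.036     ]
 [ 0.35081668 -0.22134109  0.036     ]
 [ 0.35374302 -0.18291211  0.036     ]]
```

{"method": "carry_out", "body": {"increments": [[[-0.01, 0, 0.2, 0, 0, 0, 25], [0, 0, 0.2, 0, 0, 0, 25], [0, 0, 0.2, 0, 0, 0, 25], [0, 0, 0.16, 0, 0, 0, 25], [0, 0, 0.06, 0, 0, 0, 25], [0, 0, 0.03, 0, 0, 0, 25], [0, 0, 0.02, 0, 0, 0, 25], [0, 0, 0, 0, 0, 0, 25], [0, 0, 0, 0, 0, 0, 25]]]}}

```text
t: 35.15
tool_pos: [0.4578, -0.0507, 0.0257]
tcp_rot: [180.0, -0.1, 0.0]
contact_force: [0.1, -0.4, -2.0]
opening: 0.0388
grip_force: 62.2
```

{"method": "carry_out", "body": {"increments": [[[0, 0, 0.015, 0, 0, 0, 25], [0, 0, 0.012, 0, 0, 0, 25], [0, 0, 0, 0, 0, 0, 25]]]}}

```text
t: 35.52
tool_pos: [0.4574, -0.0506, 0.0198]
tcp_rot: [180.0, -0.0, 0.0]
contact_force: [-1.4, 1.0, 1.3]
opening: 0.0389
grip_force: 62.7
```

{"method": "carry_out", "body": {"increments": [[[0, 0, 0, 0, 0, 0, 60], [0, 0, 0, 0, 0, 0, 60], [0, 0, 0, 0, 0, 0, 60], [0, 0, -0.1, 0, 0, 0, 60], [0, 0, -0.25, 0, 0, 0, 60], [0, 0, -0.25, 0, 0, 0, 75], [0, 0, -0.28, 0, 0, 0, 75], [-0.06, 0.19, 0, 0, 0, 0, 75], [-0.06, 0.19, 0, 0, 0, 0, 75], [-0.06, 0.19, 0, 0, 0, 0, 75], [-0.05, 0.19, 0, 0, 0, 0, 75], [0, 0, 0, 0, 0, 0, 75]]]}}

```text
t: 37.02
tool_pos: [0.4106, -0.2044, 0.1952]
tcp_rot: [180.0, 0.0, -0.2]
contact_force: [-1.0, -1.0, 0.1]
opening: 0.0752
grip_force: 0.0
```

{"method": "carry_out", "body": {"increments": [[[0, 0, 0, 0, 0, 0, 75], [0, 0, 0, 0, 0, 0, 75]]]}}

```text
t: 37.28
tool_pos: [0.4117, -0.2016, 0.1954]
tcp_rot: [-180.0, -0.0, 0.1]
contact_force: [-0.7, 0.3, -1.3]
opening: 0.0751
grip_force: 0.0
```

```bash
python3 - <<'E'
from h import *
im=bars();i=camera_info("wrist");h=cv2.cvtColor(im,cv2.COLOR_BGR2HSV)
for nm,lo,hi,z in(("yel",(24,150,120),(34,255,255),.036),("red",(0,150,110),(6,255,255),.041)):
    b=cv2.inRange(h,lo,hi);n,l,st,c=cv2.connectedComponentsWithStats(b)
    for k in range(1,n):
        if st[k,4]>100: print(nm,st[k].tolist(),rect(i,l==k,z))
for d in cut_out("wrist","yellow_a_mid")[:4]: v,u=np.nonzero(d["mask"]);print(round(d["p"],2),u.min(),u.max(),v.min(),v.max(),rect(i,d["mask"],.036))
E
```

```text
tcp [ 0.4117 -0.2017  0.1955] [-1.7999e+02 -1.0000e-02  1.2000e-01]
red c [ 0.4547 -0.0479] size [0.0404 0.1194] yaw -0.0 band [ 0.493 -0.048] tool dxyz [ 0.0433 -0.1536  0.1595]
yellow c [ 0.4107 -0.203 ] size [0.0394 0.118 ] yaw -2.8 band [ 0.449 -0.205] tool dxyz [-0.001   0.0013  0.1595]
yellow c [ 0.2047 -0.5402] size [0.1215 0.0378] yaw 18.3 band [ 0.196 -0.553] tool dxyz [-0.2078  0.3381  0.1594]
yel [262, 149, 41, 19, 690] ((0.4487769603729248, -0.20480351150035858), (0.03948557749390602, 0.016173548996448517), 86.84347534179688)
yel [539, 326, 21, 62, 676] ((0.19655334949493408, -0.5483373999595642), (0.10364433377981186, 0.02750452794134617), 18.411375045776367)
red [489, 57, 29, 48, 762] ((0.5224192142486572, -0.40819084644317627), (0.016670839861035347, 0.03932721167802811), 80.0718765258789)
red [95, 102, 44, 20, 748] ((0.4924245774745941, -0.05052732676267624), (0.0169614776968956, 0.03973546251654625), 0.4309127926826477)
```

{"method": "carry_out", "body": {"increments": [[[-0.005, 0.006, 0, 0, 0, 0.032, 75], [0, 0, 0.2, 0, 0, 0, 75], [0, 0, 0.2, 0, 0, 0, 75], [0, 0, 0.2, 0, 0, 0, 75], [0, 0, 0.2, 0, 0, 0, 75], [0, 0, 0.13, 0, 0, 0, 75], [0, 0, 0, 0, 0, 0, 75], [0, 0, 0, 0, 0, 0, 75], [0, 0, 0, 0, 0, 0, 25], [0, 0, 0, 0, 0, 0, 25], [0, 0, 0, 0, 0, 0, 25], [0, 0, 0, 0, 0, 0, 25]]], "newtons": 60}}

```text
t: 38.88
tool_pos: [0.4112, -0.2043, 0.0109]
tcp_rot: [179.9, -0.1, -2.8]
contact_force: [-0.5, -0.0, 5.2]
opening: 0.0388
grip_force: 63.3
```

{"method": "carry_out", "body": {"increments": [[[0, 0, -0.08, 0, 0, 0, 25], [0, 0, -0.22, 0, 0, 0, 25], [0, 0, -0.22, 0, 0, 0, 25], [0, 0, -0.22, 0, 0, 0, 25], [0, 0, -0.21, 0, 0, 0, 25], [0, 0, 0, 0, 0, -0.1142, 25], [0, 0, 0, 0, 0, -0.1142, 25], [0, 0, 0, 0, 0, -0.1142, 25], [0, 0, 0, 0, 0, -0.1142, 25], [0, 0, 0, 0, 0, 0, 25]]]}}

```text
t: 40.12
tool_pos: [0.4102, -0.2036, 0.1998]
tcp_rot: [-180.0, 0.0, 38.2]
contact_force: [-0.4, -0.5, -0.3]
opening: 0.0391
grip_force: 62.6
```

{"method": "carry_out", "body": {"increments": [[[0.1712, -0.1405, 0, 0, 0, 0, 25], [0.1712, -0.1405, 0, 0, 0, 0, 25], [0.1712, -0.1405, 0, 0, 0, 0, 25], [0.1712, -0.1405, 0, 0, 0, 0, 25], [0.1712, -0.1405, 0, 0, 0, 0, 25], [0.1712, -0.1405, 0, 0, 0, 0, 25], [0.1712, -0.1405, 0, 0, 0, 0, 25], [0.1712, -0.1405, 0, 0, 0, 0, 25], [0.1712, -0.1405, 0, 0, 0, 0, 25], [0.1712, -0.1405, 0, 0, 0, 0, 25], [0.1712, -0.1405, 0, 0, 0, 0, 25], [0, 0, 0, 0, 0, 0, 25]]]}}

```text
t: 41.62
tool_pos: [0.5142, 0.2747, 0.1984]
tcp_rot: [-179.9, 0.1, 38.2]
contact_force: [0.1, -0.4, -1.0]
opening: 0.0391
grip_force: 62.5
```

{"method": "carry_out", "body": {"increments": [[[0, 0, 0, 0, 0, 0, 25], [0, 0, 0, 0, 0, 0, 25]]]}}

```text
t: 41.88
tool_pos: [0.5147, 0.2712, 0.1997]
tcp_rot: [180.0, -0.0, 38.1]
contact_force: [-0.4, -0.4, -1.1]
opening: 0.0389
grip_force: 62.5
```

```bash
python3 - <<'E'
from h import *
s=state();z=s["tool_pos"][2]+.025;print(z);bars("wrist",z)
post();bars("top",.041)
E
```

```text
0.2247128272888258
tcp [0.5147 0.2712 0.1998] [ 1.7998e+02 -2.0000e-02  3.8140e+01]
[229, 156, 99, 2, 183] gauge [ 0.0462 -0.0535] [0.0008 0.0749] tool d [ 0.0465 -0.0008  0.0958]
[61, 202, 27, 29, 628] gauge [-0.0012  0.1153] [0.0243 0.0188] tool d [-0.0013 -0.1695  0.0957]
[372, 273, 132, 85, 2084] gauge [-0.1109 -0.2048] [0.0378 0.1478] tool d [-0.1101  0.1508  0.0958]
[378, 361, 20, 30, 313] gauge [-0.167  -0.1587] [0.0433 0.0144] tool d [-0.1663  0.1049  0.0957]
[0.51475303 0.27126061 0.19978815] [ 1.79986279e+02 -2.64771745e-02  3.81489245e+01]
tcp [0.5148 0.2714 0.1998] [ 1.7999e+02 -3.0000e-02  3.8160e+01]
```

{"method": "carry_out", "body": {"increments": [[[0, 0, 0.2, 0, 0, 0, 25], [0, 0, 0.2, 0, 0, 0, 25], [0, 0, 0.2, 0, 0, 0, 25], [0, 0, 0.16, 0, 0, 0, 25], [0, 0, 0.06, 0, 0, 0, 25], [0, 0, 0.03, 0, 0, 0, 25], [0, 0, 0.015, 0, 0, 0, 25], [0, 0, 0.01, 0, 0, 0, 25], [0, 0, 0, 0, 0, 0, 25], [0, 0, 0, 0, 0, 0, 25]]]}}

```text
t: 43.28
tool_pos: [0.5149, 0.2723, 0.0249]
tcp_rot: [180.0, -0.0, 38.3]
contact_force: [0.9, -0.7, -1.6]
opening: 0.0387
grip_force: 62.5
```

{"method": "carry_out", "body": {"increments": [[[0, 0, 0.008, 0, 0, 0, 25], [0, 0, 0.004, 0, 0, 0, 25], [0, 0, 0, 0, 0, 0, 25]]]}}

```text
t: 43.65
tool_pos: [0.5149, 0.2723, 0.0229]
tcp_rot: [180.0, -0.0, 38.3]
contact_force: [-2.1, -1.4, 5.3]
opening: 0.0389
grip_force: 63.1
```

{"method": "carry_out", "body": {"increments": [[[0, 0, 0, 0, 0, 0, 62], [0, 0, 0, 0, 0, 0, 62], [0, 0, 0, 0, 0, 0, 62], [0, 0, -0.1, 0, 0, 0, 62], [0, 0, -0.2, 0, 0, 0, 62], [0, 0, -0.25, 0, 0, 0, 62], [0, 0, -0.25, 0, 0, 0, 62], [0, -0.2, 0, 0, 0, 0, 60], [0, -0.2, 0, 0, 0, 0, 60], [0, -0.2, 0, 0, 0, 0, 60], [0, -0.2115, 0, 0, 0, 0, 60], [0, 0, 0, 0, 0, 0, 45]]]}}

```text
t: 45.15
tool_pos: [0.4125, 0.4017, 0.1837]
tcp_rot: [-180.0, -0.1, 38.5]
contact_force: [-0.4, -0.2, -0.7]
opening: 0.0452
grip_force: 0.0
```

{"method": "carry_out", "body": {"increments": [[[0, 0, 0, 0, 0, 0, 45], [0, 0, 0, 0, 0, 0, 45]]]}}

```text
t: 45.4
tool_pos: [0.4149, 0.3989, 0.1825]
tcp_rot: [180.0, -0.0, 38.2]
contact_force: [0.6, 0.2, 0.1]
opening: 0.0449
grip_force: 0.0
```

```bash
python3 - <<'E'
from h import *
bars("wrist",.048);post();dial()
E
```

```text
tcp [0.4149 0.3989 0.1823] [ 1.7999e+02 -2.0000e-02  3.8180e+01]
[263, 208, 26, 32, 782] gauge [-0.0012  0.1105] [0.0248 0.0186] tool d [-0.0015 -0.0025  0.0782]
[474, 279, 86, 99, 4957] gauge [-0.1036 -0.1178] [0.0731 0.0822] tool d [-0.1034  0.2259  0.0782]
[0.4148472  0.39886952 0.1821819 ] [ 1.79991984e+02 -9.86994864e-03  3.81782544e+01]
ptr 132 line ang 65.4 inner [0.0983 0.0905] outer [0.1119 0.1202] ang from pivot 63.6
mark 98 line ang 63.8 inner [0.1131 0.1217] outer [0.1195 0.1347] ang from pivot 63.8
```

{"method": "carry_out", "body": {"increments": [[[0, -0.006, 0, 0, 0, 0, 45], [0, 0, 0.2, 0, 0, 0, 45], [0, 0, 0.2, 0, 0, 0, 45], [0, 0, 0.13, 0, 0, 0, 45], [0, 0, 0.047, 0, 0, 0, 45], [0, 0, 0, 0, 0, 0, 45], [0, 0, 0, 0, 0, 0, 12], [0, 0, 0, 0, 0, 0, 12], [0, 0, 0, 0, 0, 0, 12], [0, 0, 0, 0, 0, 0, 12]]], "newtons": 25}}

```text
t: 46.8
tool_pos: [0.4148, 0.4004, 0.0686]
tcp_rot: [179.9, -0.2, 38.2]
contact_force: [2.5, -4.3, 4.4]
opening: 0.0175
grip_force: 31.4
```

```bash
cat >> h.py <<'E'
def band(z,lo=(24,150,120),hi=(34,255,255)):
    i=camera_info("wrist");im=snapshot("wrist");h=cv2.cvtColor(im,cv2.COLOR_BGR2HSV);s=state()
    n,l,st,c=cv2.connectedComponentsWithStats(cv2.inRange(h,lo,hi))
    for k in range(1,n):
        if st[k,4]>100:
            r=rect(i,l==k,z);print(st[k].tolist(),"gauge",(G@(np.array(r[0])-[.4815,.314])).round(4),np.round(r[1],4),r[2],"tool",R.from_euler("xyz",s["tcp_rot"],degrees=True).inv().apply(np.r_[r[0],z]-s["tool_pos"]).round(4))
E
python3 -c "
from h import *
band(.048)"
```

```text
[0, 0, 61, 152, 3455] gauge [0.1003 0.2436] [0.0852 0.0153] 5.615392208099365 tool [ 0.0988 -0.1345  0.0207]
[530, 175, 30, 30, 788] gauge [ 0.0391 -0.0419] [0.0167 0.0184] 38.4188117980957 tool [0.038  0.151  0.0209]
```

{"method": "carry_out", "body": {"increments": [[[0, 0.04, 0, 0, 0, 0, 12], [0, 0.04, 0, 0, 0, 0, 12], [0, 0.04, 0, 0, 0, 0, 12], [0, 0.04, 0, 0, 0, 0, 12], [0, 0.04, 0, 0, 0, 0, 12], [0, 0.04, 0, 0, 0, 0, 12], [0, 0.04, 0, 0, 0, 0, 12], [0, 0.04, 0, 0, 0, 0, 12], [0, 0.04, 0, 0, 0, 0, 12], [0, 0.04, 0, 0, 0, 0, 12], [0, 0.02, 0, 0, 0, 0, 12], [0, 0, 0, 0, 0, 0, 12]]]}}

```text
t: 48.35
tool_pos: [0.4662, 0.335, 0.0685]
tcp_rot: [-180.0, -0.2, 38.3]
contact_force: [-0.6, -1.9, 5.5]
opening: 0.0177
grip_force: 31.5
```

{"method": "carry_out", "body": {"increments": [[[0, 0.02, 0, 0, 0, 0, 12], [0, 0.01, 0, 0, 0, 0, 12], [0, 0.01, 0, 0, 0, 0, 12], [0, 0.01, 0, 0, 0, 0, 12], [0, 0.01, 0, 0, 0, 0, 12], [0, 0, 0, 0, 0, 0, 12], [0, 0, 0, 0, 0, 0, 12]]]}}

```text
t: 49.22
tool_pos: [0.4733, 0.3261, 0.0686]
tcp_rot: [-180.0, -0.2, 38.3]
contact_force: [-1.5, 0.4, 5.6]
opening: 0.0174
grip_force: 31.5
```

{"method": "carry_out", "body": {"increments": [[[0, 0.01, 0, 0, 0, 0, 12], [0, 0.01, 0, 0, 0, 0, 12], [0, 0.01, 0, 0, 0, 0, 12], [0, 0.01, 0, 0, 0, 0, 12], [0, 0, 0, 0, 0, 0, 12], [0, 0, 0, 0, 0, 0, 12]]]}}

```text
t: 49.98
tool_pos: [0.4774, 0.3209, 0.0686]
tcp_rot: [-179.8, -0.2, 38.3]
contact_force: [-4.1, 4.2, 6.7]
opening: 0.0176
grip_force: 31.5
```

{"method": "carry_out", "body": {"increments": [[[0, 0.01, 0, 0, 0, 0, 12], [0, 0, 0, 0, 0, 0, 12], [0, 0, 0, 0, 0, 0, 12], [0, 0, 0, 0, 0, 0, 12]]]}}

```text
t: 50.48
tool_pos: [0.4784, 0.3195, 0.0685]
tcp_rot: [-179.8, -0.2, 38.3]
contact_force: [-5.4, 4.4, 7.1]
opening: 0.0174
grip_force: 31.5
```

```bash
python3 -c "
from h import *
print(G@state()['contact_force'][:2]);band(.048)
i=camera_info('wrist')
for q in('jaw_face','anvil_face'):
  print(q,[((G@(np.array(d['position'][:2])-[.4815,.314])).round(4),round(d['p'],2)) for d in spot_in('wrist',q)][:2])"
```

```text
[-1.50984973  6.77155989]
[363, 173, 76, 33, 2248] gauge [ 0.039  -0.0589] [0.0176 0.0405] 38.64088821411133 tool [0.0378 0.0652 0.0205]
jaw_face [(array([ 0.0066, -0.0373]), 0.95)]
anvil_face [(array([ 0.0398, -0.091 ]), 0.78)]
```

{"method": "carry_out", "body": {"increments": [[[0, -0.02, 0, 0, 0, 0, 12], [0, -0.05, 0, 0, 0, 0, 12], [0, -0.05, 0, 0, 0, 0, 12], [0, -0.05, 0, 0, 0, 0, 12], [0, -0.05, 0, 0, 0, 0, 12], [0, -0.05, 0, 0, 0, 0, 12], [0, -0.05, 0, 0, 0, 0, 12], [0, -0.05, 0, 0, 0, 0, 12], [0, -0.05, 0, 0, 0, 0, 12], [0, -0.05, 0, 0, 0, 0, 12], [0, -0.04, 0, 0, 0, 0, 12], [0, 0, 0, 0, 0, 0, 12]]]}}

```text
t: 52.12
tool_pos: [0.416, 0.3989, 0.0686]
tcp_rot: [-179.9, -0.2, 38.3]
contact_force: [-0.4, 0.7, 5.0]
opening: 0.0174
grip_force: 31.4
```

{"method": "carry_out", "body": {"increments": [[[0, -0.01, 0, 0, 0, 0, 12], [0, -0.01, 0, 0, 0, 0, 12], [0, 0, 0, 0, 0, 0, 12], [0, 0, 0, 0, 0, 0, 12]]]}}

```text
t: 52.62
tool_pos: [0.4148, 0.4004, 0.0686]
tcp_rot: [179.9, -0.2, 38.2]
contact_force: [3.1, -4.0, 6.0]
opening: 0.0177
grip_force: 31.5
```

{"method": "carry_out", "body": {"increments": [[[0, 0, 0, 0, 0, 0, 45], [0, 0, 0, 0, 0, 0, 45], [0, 0, 0, 0, 0, 0, 45], [0, 0, -0.1, 0, 0, 0, 45], [0, 0, -0.2, 0, 0, 0, 45], [0, 0, -0.2, 0, 0, 0, 72], [0, 0, -0.1, 0, 0, 0, 72], [0, 0.2, 0, 0, 0, 0, 72], [0, 0.2, 0, 0, 0, 0, 72], [0, 0.2, 0, 0, 0, 0, 72], [0, 0.2, 0, 0, 0, 0, 72], [0, 0.05, 0, 0, 0, 0, 72]]]}}

```text
t: 54.12
tool_pos: [0.5197, 0.2652, 0.1862]
tcp_rot: [180.0, 0.1, 38.1]
contact_force: [0.2, -0.3, -0.4]
opening: 0.0721
grip_force: 0.0
```

{"method": "carry_out", "body": {"increments": [[[0, 0, 0, 0, 0, 0, 72], [0, 0, 0, 0, 0, 0, 72], [0, 0, 0, 0, 0, 0, 72]]]}}

```text
t: 54.5
tool_pos: [0.518, 0.2681, 0.1867]
tcp_rot: [-180.0, -0.0, 38.4]
contact_force: [0.3, -0.2, -0.4]
opening: 0.0725
grip_force: 0.0
```

```bash
python3 -c "
from h import *
band(.048);post();dial()"
```

```text
[259, 151, 44, 19, 781] gauge [ 0.0388 -0.06  ] [0.0162 0.0389] 38.40485382080078 tool [0.0385 0.0012 0.1387]
[44, 206, 28, 31, 675] gauge [-0.0012  0.1159] [0.0249 0.0188] tool d [-0.0013 -0.1748  0.0827]
[395, 279, 54, 41, 727] gauge [-0.0726 -0.179 ] [0.0132 0.0626] tool d [-0.0729  0.12    0.0827]
[325, 320, 42, 51, 1033] gauge [-0.117  -0.1244] [0.0469 0.0294] tool d [-0.1172  0.0653  0.0826]
[0.51820749 0.26785364 0.18666992] [-1.79995886e+02 -7.47519571e-03  3.83390670e+01]
ptr 124 line ang 65.1 inner [0.099  0.0933] outer [0.1124 0.1221] ang from pivot 64.8
mark 88 line ang 65.4 inner [0.1135 0.1234] outer [0.1197 0.137 ] ang from pivot 64.4
```

{"method": "carry_out", "body": {"increments": [[[0, 0.006, 0, 0, 0, 0, 72], [0, 0, 0.2, 0, 0, 0, 72], [0, 0, 0.2, 0, 0, 0, 72], [0, 0, 0.2, 0, 0, 0, 72], [0, 0, 0.13, 0, 0, 0, 72], [0, 0, 0.07, 0, 0, 0, 72], [0, 0, 0, 0, 0, 0, 72], [0, 0, 0, 0, 0, 0, 25], [0, 0, 0, 0, 0, 0, 25], [0, 0, 0, 0, 0, 0, 25], [0, 0, 0, 0, 0, 0, 25]]], "newtons": 60}}

```text
t: 56.02
tool_pos: [0.5202, 0.2671, 0.0287]
tcp_rot: [180.0, -0.2, 38.3]
contact_force: [-1.5, 1.9, 6.0]
opening: 0.0383
grip_force: 62.2
```

{"method": "carry_out", "body": {"increments": [[[0, 0, -0.07, 0, 0, 0, 25], [0, 0, -0.2, 0, 0, 0, 25], [0, 0, -0.2, 0, 0, 0, 25], [0, 0, -0.2, 0, 0, 0, 25], [0, 0, -0.2, 0, 0, 0, 25], [0, 0, 0, 0, 0, 0.1064, 25], [0, 0, 0, 0, 0, 0.1064, 25], [0, 0, 0, 0, 0, 0.1064, 25], [0, 0, 0, 0, 0, 0.1064, 25], [0, 0, 0, 0, 0, 0, 25]]]}}

```text
t: 57.28
tool_pos: [0.5194, 0.2659, 0.2009]
tcp_rot: [180.0, -0.0, 0.0]
contact_force: [0.2, 0.8, -1.0]
opening: 0.0389
grip_force: 61.3
```

{"method": "carry_out", "body": {"increments": [[[-0.052, 0.1973, 0, 0, 0, 0, 25], [-0.052, 0.1973, 0, 0, 0, 0, 25], [-0.052, 0.1973, 0, 0, 0, 0, 25], [-0.052, 0.1973, 0, 0, 0, 0, 25], [-0.052, 0.1973, 0, 0, 0, 0, 25], [-0.052, 0.1973, 0, 0, 0, 0, 25], [0, 0, 0, 0, 0, 0, 25], [0, 0, 0, 0, 0, 0, 25], [0, 0, 0, 0, 0, 0, 25]]]}}

```text
t: 58.4
tool_pos: [0.457, 0.0302, 0.2006]
tcp_rot: [-180.0, 0.0, 0.1]
contact_force: [0.7, 0.5, -0.8]
opening: 0.0383
grip_force: 61.4
```

{"method": "carry_out", "body": {"increments": [[[0, 0, 0.2, 0, 0, 0, 25], [0, 0, 0.2, 0, 0, 0, 25], [0, 0, 0.2, 0, 0, 0, 25], [0, 0, 0.16, 0, 0, 0, 25], [0, 0, 0.06, 0, 0, 0, 25], [0, 0, 0.03, 0, 0, 0, 25], [0, 0, 0, 0, 0, 0, 25], [0, 0, 0, 0, 0, 0, 25]]]}}

```text
t: 59.4
tool_pos: [0.4578, 0.0295, 0.032]
tcp_rot: [180.0, -0.1, -0.0]
contact_force: [0.8, 0.3, -0.7]
opening: 0.0389
grip_force: 61.3
```

{"method": "carry_out", "body": {"increments": [[[0, 0, 0.03, 0, 0, 0, 25], [0, 0, 0.012, 0, 0, 0, 25], [0, 0, 0.008, 0, 0, 0, 25], [0, 0, 0, 0, 0, 0, 25]]]}}

```text
t: 59.9
tool_pos: [0.4568, 0.0294, 0.0217]
tcp_rot: [180.0, 0.0, -0.0]
contact_force: [-4.8, 0.1, 6.2]
opening: 0.0387
grip_force: 62.2
```

Contact. I'll release, lift and check everything.

{"method": "carry_out", "body": {"increments": [[[0, 0, 0, 0, 0, 0, 58], [0, 0, 0, 0, 0, 0, 58], [0, 0, 0, 0, 0, 0, 58], [0, 0, -0.1, 0, 0, 0, 58], [0, 0, -0.2, 0, 0, 0, 58], [0, 0, -0.25, 0, 0, 0, 58], [0, 0, -0.25, 0, 0, 0, 58], [0, 0, -0.2, 0, 0, 0, 58], [0, 0, 0, 0, 0, 0, 58], [0, 0, 0, 0, 0, 0, 58]]]}}

```text
t: 61.15
tool_pos: [0.4567, 0.0295, 0.2198]
tcp_rot: [-180.0, 0.0, -0.0]
contact_force: [0.8, -0.3, -1.1]
opening: 0.0581
grip_force: 0.0
```

```bash
python3 - <<'E'
from h import *
bars("wrist",.041);dial()
i=camera_info("scene");im=snapshot("scene");im0=cv2.imread("pics/scene0.png")
h=lambda x:cv2.cvtColor(x,cv2.COLOR_BGR2HSV)
for nm,lo,hi in(("orange",(8,140,120),(20,255,255)),("blue",(100,140,80),(125,255,255))):
    for x in(im0,im):
        m=cv2.inRange(h(x),lo,hi);m[:205]=0;m[305:]=0;m[:,:380]=0;m[:,450:]=0
        n,l,st,c=cv2.connectedComponentsWithStats(m);print(nm,[(np.round(c[k],1).tolist(),int(st[k,4])) for k in range(1,n) if st[k,4]>5])
d=cv2.absdiff(im,im0).max(2)>60;d=cv2.morphologyEx(d.astype(np.uint8),2,np.ones((3,3)));n,l,st,c=cv2.connectedComponentsWithStats(d);print([st[k].tolist() for k in range(1,n) if st[k,4]>15])
E
```

```text
tcp [0.4564 0.0294 0.219 ] [-1.8e+02  1.3e-01 -4.0e-02]
red c [ 0.4544 -0.0488] size [0.117  0.0417] yaw 0.4 band [ 0.493 -0.048] tool dxyz [-0.0016  0.0783  0.178 ]
yellow c [0.456  0.0306] size [0.1173 0.04  ] yaw 0.0 band [0.494 0.031] tool dxyz [-0.     -0.0011  0.178 ]h.py:29: RuntimeWarning: Mean of empty slice.
  c=X.mean(0);d=np.linalg.svd(X-c)[2][0];d*=np.sign(d@(c-[.095,.085]))
  ret = um.true_divide(
Traceback (most recent call last):
  File "h.py", line 30, in dial
    e=(X-c)@d;print(n,len(X),"line ang",np.degrees(np.arctan2(d[1],d[0])).round(1),"inner",(c+d*e.min()).round(4),"outer",(c+d*e.max()).round(4),"ang from pivot",np.degrees(np.arctan2(*(c-[.095,.085])[::-1])).round(1))
                                                                                                ~~~~~^^
ValueError: zero-size array to reduction operation minimum which has no identity
```

```bash
python3 - <<'E'
from h import *
im=snapshot("scene");im0=cv2.imread("pics/scene0.png")
h=lambda x:cv2.cvtColor(x,cv2.COLOR_BGR2HSV)
for nm,lo,hi in(("orange",(8,140,120),(20,255,255)),("blue",(100,140,80),(125,255,255))):
    for x in(im0,im):
        m=cv2.inRange(h(x),lo,hi);m[:205]=0;m[305:]=0;m[:,:380]=0;m[:,450:]=0
        n,l,st,c=cv2.connectedComponentsWithStats(m);print(nm,[(np.round(c[k],1).tolist(),int(st[k,4])) for k in range(1,n) if st[k,4]>5])
d=cv2.absdiff(im,im0).max(2)>60;d=cv2.morphologyEx(d.astype(np.uint8),2,np.ones((3,3)));n,l,st,c=cv2.connectedComponentsWithStats(d);print([st[k].tolist() for k in range(1,n) if st[k,4]>15])
for q in("rinse_cup","ochre_jar","azure_jar","palette_bowl"): print(q,[np.round(d["position"],3).tolist() for d in spot_in("scene",q)][:1])
E
```

```text
orange [([413.8, 221.6], 35), ([423.1, 264.5], 15)]
orange [([413.8, 221.6], 35), ([426.1, 269.1], 14)]
blue [([435.0, 270.1], 8)]
blue [([435.0, 270.1], 8)]
[[254, 0, 86, 59, 2100], [387, 1, 9, 11, 80], [391, 13, 52, 29, 832], [516, 25, 30, 30, 531], [446, 29, 7, 3, 21], [452, 28, 12, 20, 148], [466, 28, 11, 12, 59], [349, 36, 13, 5, 54], [481, 40, 9, 3, 27], [492, 41, 27, 29, 431], [366, 43, 45, 56, 575], [460, 47, 22, 4, 85], [317, 48, 6, 4, 22], [410, 55, 19, 7, 88], [456, 57, 5, 5, 23], [521, 64, 8, 7, 42], [271, 70, 9, 5, 34], [283, 95, 6, 5, 24], [336, 97, 8, 11, 48], [462, 101, 47, 49, 1104], [351, 103, 11, 9, 64], [282, 104, 23, 10, 152], [331, 113, 8, 12, 69], [273, 115, 8, 4, 24], [300, 114, 9, 15, 98], [369, 114, 6, 15, 64], [284, 117, 7, 3, 21], [347, 117, 21, 12, 151], [371, 130, 7, 14, 66], [285, 134, 14, 7, 77], [497, 140, 17, 28, 249], [263, 145, 15, 24, 144], [465, 146, 5, 10, 32], [294, 150, 15, 15, 146], [206, 192, 23, 29, 298], [251, 209, 25, 27, 379], [275, 213, 22, 29, 363], [181, 230, 24, 28, 193]]
rinse_cup [[0.74, -0.198, 0.054]]
ochre_jar [[0.679, -0.378, 0.043]]
azure_jar [[0.354, -0.342, 0.039]]
palette_bowl [[0.758, 0.2, 0.014]]
```

The carriage is exactly where it was found (fully open), the pointer is at the mark, both bars are in the orange tray, and nothing else has moved.

```bash
python3 -c "
from workcell import *
print(job_done())"
```

```text
the job is handed in; nothing more can be done
None
```

The job is handed in: the pointer stands at the blue mark, the red bar and then the yellow bar were gauged at 40 mm and laid flat, gesso up, in the orange tray, no green bar was there, and the jaw is fully open.

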